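Set up a ratchet prop and lay an arbor level in the rests

ROBOT

A 7-joint arm with a two-finger parallel gripper is mounted at the origin on a cart in front of the work surface, level with it; the furniture and walls round the work are solid. World frame = base frame: x ahead of the robot, y to its left, z up, the work surface at z = 0. Lengths are in m, angles in rad, forces in N, time in s.
With the tool pointing down it reaches from about 0.35 to 0.9 m from the base axis. Payload 8.1 kg.
Tool frame: the origin (TCP) lies between the finger pads; the fingertips stand 17 mm ahead of it and the grasp point (between the pads) lies 2 mm behind it; z points along the fingers, y is the direction in which the jaws open and shut (so a half turn about z gives the same grasp; the last joint's range is limited). The gripper opens to 92 mm and grips with 3 to 60 N. Pads are 19 mm wide; open, the fingers measure 130 mm over their backs; the gripper's body (75 mm by 190 mm) begins 47 mm behind the grasp point.
Start: joints at [-1.425, 0.434, 0.025, 1.573, -0.012, 1.134, -0.075], TCP at [0.154, 0.606, 0.244] pointing down, gripper open.
Joint ranges: [-2.62, 2.62], [-0.44, 2.09], [-1.27, 1.32], [0.08, 2.57], [-1.32, 4.46], [0.12, 2], [-2.74, 2.74]. Speed limits (rad/s): [2.22, 2.22, 3.01, 3.01, 3.14, 3.14, 3.14].

INTERFACE

Orientations are given as a rotation vector (axis times angle).
In Python, from cell import arm gives the robot as it stands. The module is installed in compiled form; this text tells all that it offers.
- The arm moves only by the shell command python3 -m crank 'ROWS' [FORCE]. ROWS is JSON, a list of rows, each a list of 5 numbers: the opening, from 0 (shut) to 1 (fully open), then the shift along the world's x, y, z normalised to -1 to 1, where 1 is 40 cm, then the turn about the world's z normalised to -1 to 1, where 1 is 60 degrees. In form: [[fingers, tx, ty, tz, twist], ...]. A call has exactly 8 rows; each row shifts and turns the commanded pose from where the row before left it; what a row does not reach is not made up. A row lasts 1/12 s, in which the tool goes at most 41.7 mm and 7.16 degrees, less where a joint would pass 70% of its speed; a pose out of reach is approached as far as the arm can. A call with a number of a shift or a turn outside -1 to 1 is refused whole. A call with a gripper value outside its range is refused whole. The fingers move at their own pace and stop on an object; FORCE is the grip in N (left out, the last holds). Time passes only in rows, so rows that do not move let the fingers close, or fill a call up. It gives the time, the measured TCP pose, the force and the opening at its end, in the units of the state.
- arm.observe(): the state, without advancing time (a new reading comes with each control period).
- arm.get_image(name): name is "scene" or "top" or "wrist"; returns the picture (480x640x3 uint8, red, green, blue); there is no depth.
- arm.get_calibration(name): a dict with "intrinsics" (3x3 intrinsics, pixels), "extrinsics" (4x4, takes a point from camera to world coordinates). Camera axes: x right, y down, z forward; pixel columns grow to the right and rows downward; lengths in m; the calibration is good to about 2 mm. A picture is of the moment at which its call begins: read the wrist's pose just before it. get_calibration takes no time and is no camera call; for the wrist camera it gives the pose at the moment of the call.
- arm.sign_off(): hands the job in, once; it reports no verdict.
The state is a dict: "clock": time; "joints": joint angles; "dq": joint speeds; "joint_efforts": joint torques, N m; "position": TCP position; "ee_rot": TCP orientation; "force": force on the tool from outside, world axes, zero at the start; "ft_torque": the same for the moment, N m; "width": opening from 0.0 (shut) to 1.0 (fully open).
Only numpy, scipy, OpenCV 4.12 (cv2) and the standard library are available. Lean on these libraries where they do the work, as an engineer would, in place of code of your own. Each camera call takes 0.05 s, during which the arm holds its last target.

TASK

Get the V rests ready for the arbor: take the blue ratchet prop by its housing, set it in the U-shaped pocket of the base with its V groove in line with the fixed V, and slide it fully home against the stop with its column still low. Then take the prop by its head and raise the column to exactly the fourth notch counted from fully down (its V is then as high as the fixed V), and let it rest on the pawl. Last, lay the steel arbor level in the two Vs, its square middle centred between them, and leave the marker, the eraser and the stylus case alone.

Things in the scene. Friction and masses are not known exactly. Their poses are not given: they have to be found in the camera images.
- base: Fixed dark steel plate on the desk, 90 x 170 x 8 mm, origin on the desk, z up, y along the line of the two V rests; plate spans y -75 to +95 mm. A fixed blue post at y = -50 mm, 32 mm wide in x, 20 in y, 145 mm high, bears an aluminium 90-degree V groove along y. At the +y end is a U-shaped pocket for the prop (see pocket).
- pocket (a point): On the plate's top at base (0, 50, 8) mm: where the prop's origin lies when fully home. Axes as the base. The pocket is 60 mm wide in x, open to +y and the top, made of aluminium fences 10 mm high and thick on the plate: the sides from base y = 24 to 82 mm, flaring out to about 93 mm; the stop's face at base y = 22 mm.
- cradle (a point): Point midway between the two Vs (base frame 0, 0, 144.3 mm): where the arbor's middle lies when it rests level and centred. The V centres lie 50 mm to either side of it along the base's y. Axes as the base.
- prop: Loose blue ratchet prop, about 0.9 kg, upright. Origin at the centre of its foot's underside, z up. Foot 56 x 56 x 12 mm; housing 44 x 44 mm from z = 12 to 70 mm: carry it by this, across x (lifting by the head would run the column up). Red pawl knob on the +y side, out to y = 37 mm at z = 58 mm. V groove along y; either end may face the stop.
- column (a joint): Height of the prop's column above fully down, m (0 to 0.055). Notches every 0.010; it starts fully down or on the first. Raising takes up to about 4 N: a sprung pawl rides up each tooth, kicks up by some 6 N about 1 mm below the notch (the click), is in 1 mm past it; the column then sinks back on it. It cannot go down past a notch: an overshoot is final. At notch 4 a red ring is just fully out of the housing.
- head (a point): Middle of the V on the column's aluminium head, where the arbor's axis lies when it rests there; 96.3 mm above the prop's origin plus the column joint value. Head: 32 mm in x, 20 mm in y, from 23.3 mm below this point to about 0.7 mm above it; fully down its underside is 3 mm above the housing. Axes as the prop.
- arbor: Loose steel arbor, 140 mm long along its x, 0.3 kg: square middle 44 x 24 x 24 mm, round ends 16 mm in diameter and 48 mm long. Starts lying on a flat of its square. Origin at the centre of the underside of the square, z up at the start.
- arbor_mid (a point): Middle of the arbor, on its axis, 12 mm above the origin; axes as the arbor.
- stylus_case: Bystander: black and grey stylus case 28 x 88 x 18 mm, origin at the centre of its underside.
- eraser: Bystander: blue and white eraser 21 x 45 x 13 mm, origin at the centre of its underside.
- marker: Bystander: white marker with a black cap, 18 x 132 x 20 mm, origin at the centre of its underside.

How it is judged:
By the outcome, as a careful person would: the job done as asked, in the order asked, and still so for the second after the job is handed in, with the robot touching nothing.
It also fails if it takes over 70 s, if anything falls off the work surface, if the arm or the gripper's body presses on something with over 40 N, if the wrist force passes 120 N, or if a joint passes its speed limit or range.

## Working session

There is one attempt and no reset: what is moved stays moved. The work goes in short steps, Python scripts to look and compute and a shell command to move; the robot and the scene stay as the last step left them, time stands still between calls to the robot, and variables do not carry over. Pictures are saved under pics/ and viewed, and the job is handed in when it is done.

```bash
mkdir -p pics; ls; python3 - <<'E'
from cell import arm
import cv2,json
s=arm.observe();print(s)
for n in("scene","top","wrist"):
    c=arm.get_calibration(n);print(n,c)
    cv2.imwrite(f"pics/{n}0.png",cv2.cvtColor(arm.get_image(n),cv2.COLOR_RGB2BGR))
E
```

```text
pics
{'clock': 0.0, 'joints': array([-1.42459652,  0.43519791,  0.02497223,  1.5740862 , -0.01164576,
        1.13398197, -0.07511545]), 'dq': array([ 1.96428940e-04,  3.36720185e-03, -4.24570894e-04,  2.86078398e-04,
        1.59594841e-04,  6.00691116e-04, -1.88265939e-05]), 'joint_efforts': array([-3.67317316e-04, -6.67855024e+01,  9.84519124e-01, -3.14456785e+01,
       -6.06403663e-02,  4.28432319e-02,  1.80010989e-04]), 'position': array([0.15382142, 0.60528539, 0.24296471]), 'ee_rot': array([-3.89956840e-01, -3.11720206e+00,  2.39622454e-03]), 'force': array([-0.73870686, -0.01494991, -0.02952785]), 'ft_torque': array([-0.00706443, -0.00046186,  0.02115999]), 'width': 1.0027862536758545}
scene {'intrinsics': array([[460.82554644,   0.        , 323.1312769 ],
       [  0.        , 460.82554644, 240.0066236 ],
       [  0.        ,   0.        ,   1.        ]]), 'extrinsics': array([[ 7.02779051e-01, -4.46862928e-01,  5.53547766e-01,
        -3.72750996e-02],
       [-7.11407598e-01, -4.40442834e-01,  5.47639789e-01,
        -7.56995668e-01],
       [-9.13772760e-04, -7.78667858
[... 305 characters left out ...]
]]), 'extrinsics': array([[ 0.08971647, -0.97066307,  0.22307882,  0.30369494],
       [-0.99594917, -0.08878865,  0.01420659, -0.21506625],
       [ 0.00601706, -0.22344973, -0.97469688,  1.12474696],
       [ 0.        ,  0.        ,  0.        ,  1.        ]])}
wrist {'intrinsics': array([[420.07159574,   0.        , 322.47744684],
       [  0.        , 420.07159574, 241.80111441],
       [  0.        ,   0.        ,   1.        ]]), 'extrinsics': array([[ 0.24741962,  0.921734  ,  0.2986469 ,  0.07270498],
       [ 0.968906  , -0.23468367, -0.07838835,  0.62684911],
       [-0.00216566,  0.30875559, -0.95113895,  0.38409328],
       [ 0.        ,  0.        ,  0.        ,  1.        ]])}
```

View pics/scene0.png

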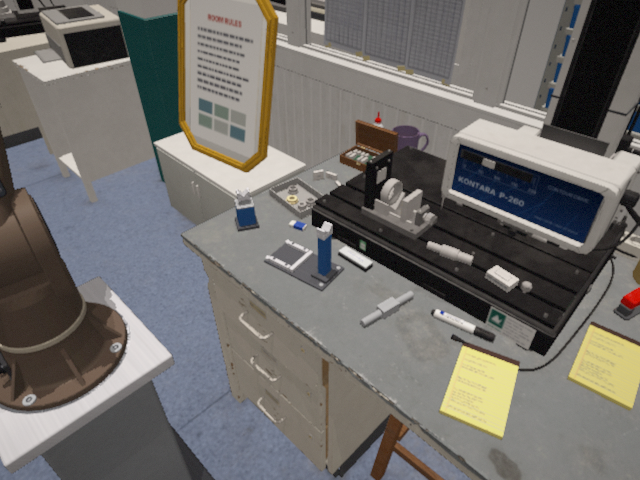

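View pics/top0.png

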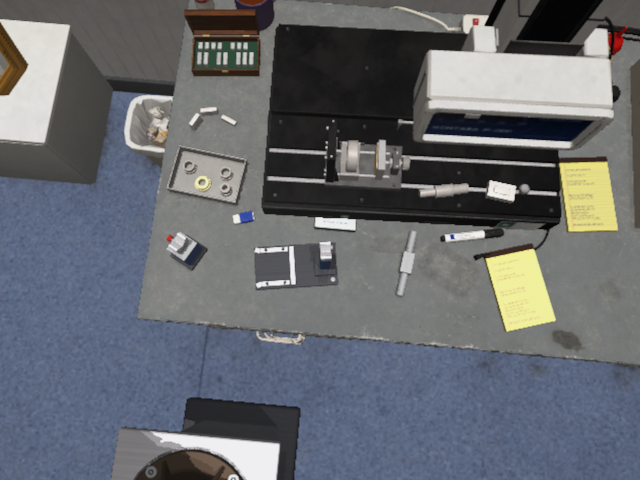

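View pics/wrist0.png

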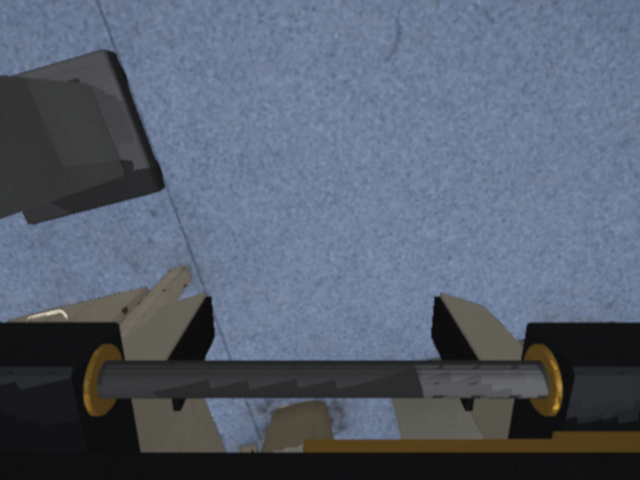

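```bash
python3 - <<'E'
import cv2
t=cv2.imread("pics/top0.png");s=cv2.imread("pics/scene0.png")
cv2.imwrite("pics/tA.png",cv2.resize(t[200:310,140:350],None,fx=3.8,fy=3.8,interpolation=cv2.INTER_CUBIC))
cv2.imwrite("pics/tB.png",cv2.resize(t[215:310,380:450],None,fx=6,fy=6,interpolation=cv2.INTER_CUBIC))
cv2.imwrite("pics/sA.png",cv2.resize(s[175:335,225:425],None,fx=4,fy=3.7,interpolation=cv2.INTER_CUBIC))
E
```

```text
(no output)
```

View pics/tA.png

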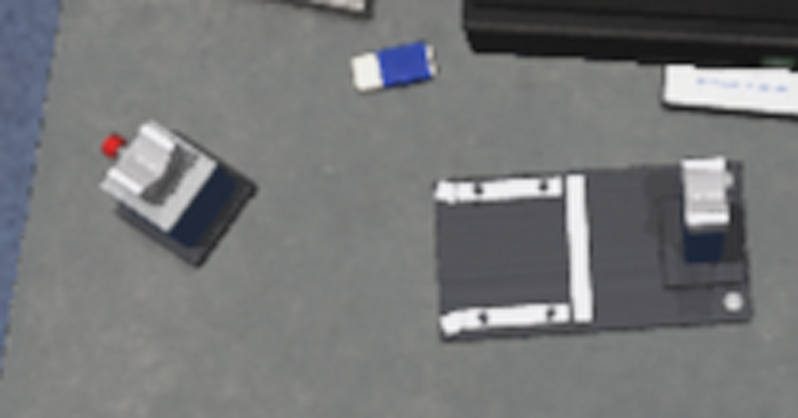

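View pics/tB.png

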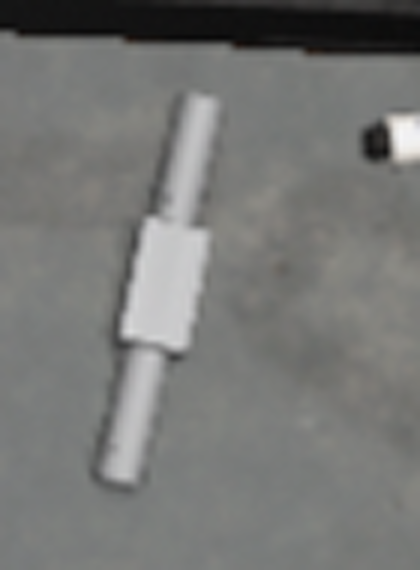

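View pics/sA.png

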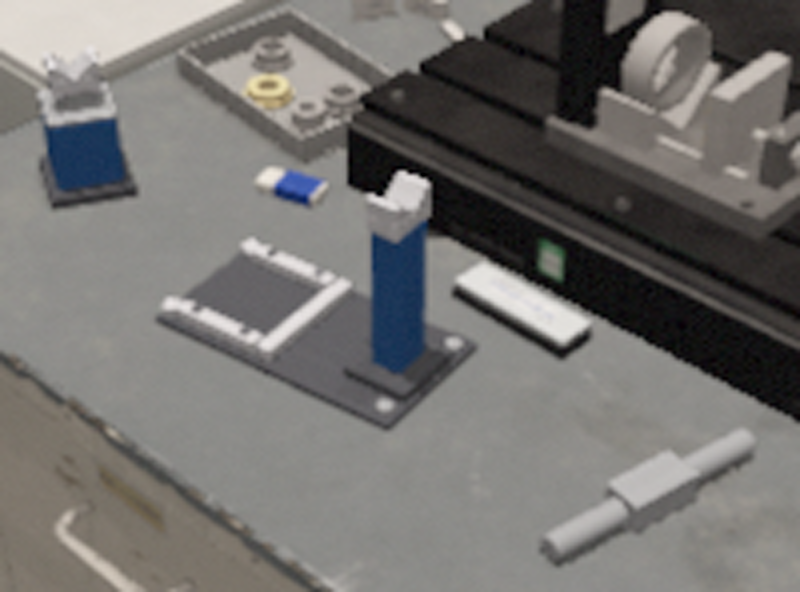

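```bash
cat > h.py <<'E'
import numpy as np, cv2
from cell import arm
from scipy.spatial.transform import Rotation as R
def cast(cal,uv,z):
    K=cal["intrinsics"];T=cal["extrinsics"]
    uv=np.atleast_2d(np.asarray(uv,float))
    d=(T[:3,:3]@np.linalg.inv(K)@np.c_[uv,np.ones(len(uv))].T).T
    o=T[:3,3]
    return o+d*((z-o[2])/d[:,2])[:,None]
def proj(cal,P):
    K=cal["intrinsics"];T=np.linalg.inv(cal["extrinsics"])
    P=np.atleast_2d(P);q=(K@(T[:3,:3]@P.T+T[:3,3:])).T
    return q[:,:2]/q[:,2:]
def tri(cals,uvs):
    A=[];b=[]
    for c,uv in zip(cals,uvs):
        T=c["extrinsics"];d=T[:3,:3]@np.linalg.inv(c["intrinsics"])@np.r_[uv,1];d/=np.linalg.norm(d)
        M=np.eye(3)-np.outer(d,d);A.append(M);b.append(M@T[:3,3])
    return np.linalg.lstsq(np.vstack(A),np.hstack(b),rcond=None)[0]
def snap(name,fn,box=None,f=1):
    cal=arm.get_calibration(name);im=cv2.cvtColor(arm.get_image(name),cv2.COLOR_RGB2BGR)
    cv2.imwrite("pics/full_"+fn,im)
    if box: im=im[box[1]:box[3],box[0]:box[2]]
    if f!=1: im=cv2.resize(im,None,fx=f,fy=f,interpolation=cv2.INTER_CUBIC)
    cv2.imwrite("pics/"+fn,im);return cal
def pose(s=None):
    s=s or arm.observe();Rm=R.from_rotvec(s["ee_rot"]).as_matrix()
    y=Rm[:,1];print("clk",round(s["clock"],2),"tcp",np.round(s["position"],4),"jaw yaw",round(np.degrees(np.arctan2(y[1],y[0])),2),"tilt",np.round(Rm[:,2],3),"F",np.round(s["force"],2),"w",round(s["width"],3),"q",np.round(s["joints"],2))
E
python3 - <<'E'
from h import *
np.set_printoptions(suppress=True,precision=4)
pose()
t=arm.get_calibration("top");s=arm.get_calibration("scene")
a=lambda L:np.array(L)/3.8+[140,200]-0.4
P=cast(t,a([[435,182],[740,163],[750,318],[443,340]]),.008);print("plate",P)
for i in range(4):print(np.linalg.norm(P[i]-P[i-1]))
print("plate c",P.mean(0))
Q=cast(t,a([[256,188],[200,265]]),.006);print("foot",Q,np.linalg.norm(Q[1]-Q[0]))
b=lambda L:np.array(L)/[4,3.7]+[225,175]-0.4
print("scene foot",cast(s,b([[45,200],[133,188]]),.006))
print("scene plate",cast(s,b([[160,318],[385,425],[473,347]]),.004))
c=lambda L:np.array(L)/6+[380,215]-0.4
A=cast(t,c([[150,215],[210,230],[185,355],[120,338]]),.024);print("arbor sq",A,A.mean(0))
B=cast(t,c([[200,97],[118,482]]),.012);print("arbor ends",B,B.mean(0),np.linalg.norm(B[1]-B[0]))
print("bed edge",tri([t,s],[(265,212),(313,207)]))
E
```

```text
clk 0.15 tcp [0.1539 0.6054 0.2432] jaw yaw 75.74 tilt [-0.    -0.001 -1.   ] F [-0.07  0.34 -0.2 ] w 1.0 q [-1.42  0.44  0.03  1.57 -0.01  1.13 -0.08]
plate [[ 0.5329 -0.0665  0.008 ]
 [ 0.559  -0.2333  0.008 ]
 [ 0.4732 -0.2459  0.008 ]
 [ 0.4461 -0.081   0.008 ]]
0.08796279942687778
0.16886042835940204
0.08665050041424226
0.16717313514759904
plate c [ 0.5028 -0.1567  0.008 ]
foot [[0.521  0.0318 0.006 ]
 [0.4754 0.0565 0.006 ]] 0.051810775527316416
scene foot [[0.4766 0.0687 0.006 ]
 [0.5254 0.0391 0.006 ]]
scene plate [[ 0.4502 -0.0786  0.004 ]
 [ 0.4756 -0.2423  0.004 ]
 [ 0.5607 -0.23    0.004 ]]
arbor sq [[ 0.5518 -0.3793  0.024 ]
 [ 0.5484 -0.4002  0.024 ]
 [ 0.504  -0.3938  0.024 ]
 [ 0.5079 -0.3714  0.024 ]] [ 0.528  -0.3862  0.024 ]
arbor ends [[ 0.5984 -0.3963  0.012 ]
 [ 0.4602 -0.3752  0.012 ]] [ 0.5293 -0.3857  0.012 ] 0.13982613203575853
bed edge [ 0.5917 -0.094   0.0953]
```

```bash
python3 -m crank '[[1,0.056,-0.083,0,-0.11],[1,0.056,-0.083,0,-0.11],[1,0.056,-0.083,0,-0.11],[1,0.056,-0.083,0,-0.11],[1,0.056,-0.083,0,-0.11],[1,0.056,-0.083,0,-0.11],[1,0.056,-0.083,0,-0.11],[1,0.056,-0.083,0,-0.11]]' 30; python3 -m crank '[[1,0.056,-0.083,0,-0.11],[1,0.056,-0.083,0,-0.11],[1,0.056,-0.083,0,-0.11],[1,0.056,-0.083,0,-0.11],[1,0.056,-0.083,0,-0.11],[1,0.056,-0.083,0,-0.11],[1,0.056,-0.083,0,-0.11],[1,0.056,-0.083,0,-0.11]]'
python3 - <<'E'
from h import *
pose()
snap("wrist","w1.png");pose()
t=arm.get_calibration("top");s=arm.get_calibration("scene")
print(tri([t,s],[(263,207.5),(311.5,208.5)]),tri([t,s],[(264,213),(312.5,223)]))
print("vise plate", tri([t,s],[(327,123),(366,152)]))
E
```

```text
clock: 0.82
position: [0.3337, 0.3383, 0.2438]
ee_rot: [-1.743, -2.614, -0.0]
force: [1.9, 0.1, -0.4]
width: 1.001
clock: 1.48
position: [0.5129, 0.0728, 0.2438]
ee_rot: [-2.723, -1.567, -0.001]
force: [0.7, 0.6, 0.4]
width: 1.0
clk 1.48 tcp [0.5129 0.0728 0.2438] jaw yaw -30.16 tilt [ 0.  0. -1.] F [0.68 0.64 0.4 ] w 1.0 q [-0.75  0.29  0.64  1.87 -0.2   1.05 -0.55]
clk 1.53 tcp [0.5168 0.065  0.2446] jaw yaw -31.11 tilt [ 0.004 -0.004 -1.   ] F [ 3.28 -6.22  1.13] w 0.997 q [-0.74  0.29  0.65  1.87 -0.2   1.05 -0.55]
[ 0.60061787 -0.0851046   0.08299364] [ 0.60325303 -0.08329907  0.03614327]
vise plate [ 0.70051327 -0.18726283  0.24421039]
```

View pics/w1.png

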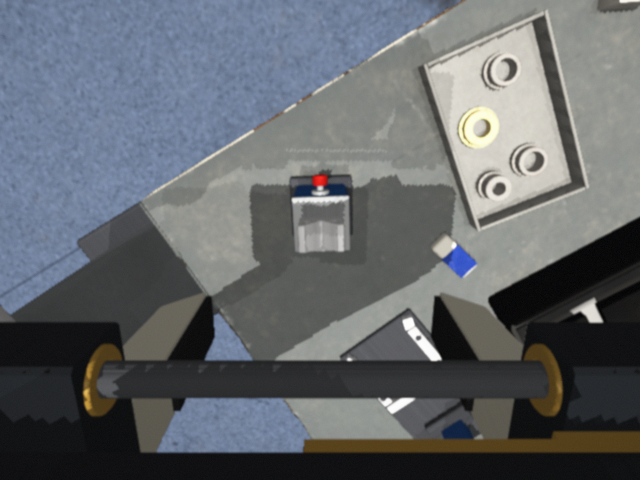

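```bash
python3 - <<'E'
from h import *
pose()
c=snap("wrist","w2.png",(260,150,390,280),6);pose()
np.save("c2.npy",c,allow_pickle=True)
snap("scene","s2.png",(225,180,275,235),10)
snap("top","t2.png",(155,225,215,275),12)
E
```

```text
clk 1.53 tcp [0.5168 0.065  0.2446] jaw yaw -31.11 tilt [ 0.004 -0.004 -1.   ] F [ 3.28 -6.22  1.13] w 0.997 q [-0.74  0.29  0.65  1.87 -0.2   1.05 -0.55]
clk 1.58 tcp [0.5151 0.0678 0.2442] jaw yaw -30.64 tilt [ 0.003 -0.003 -1.   ] F [-0.33  0.26  0.14] w 1.0 q [-0.74  0.29  0.65  1.87 -0.19  1.05 -0.55]
```

View pics/w2.png

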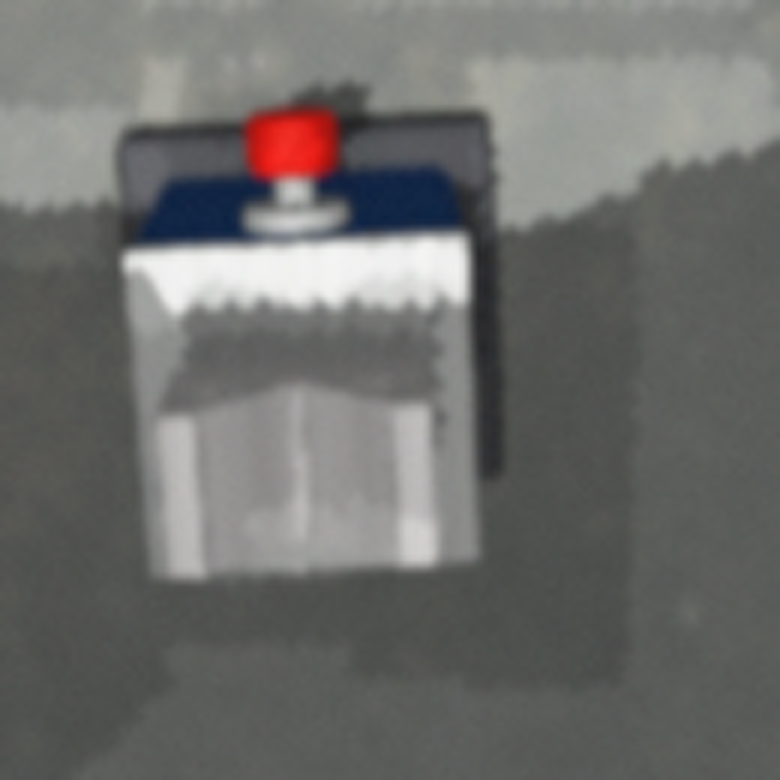

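View pics/s2.png

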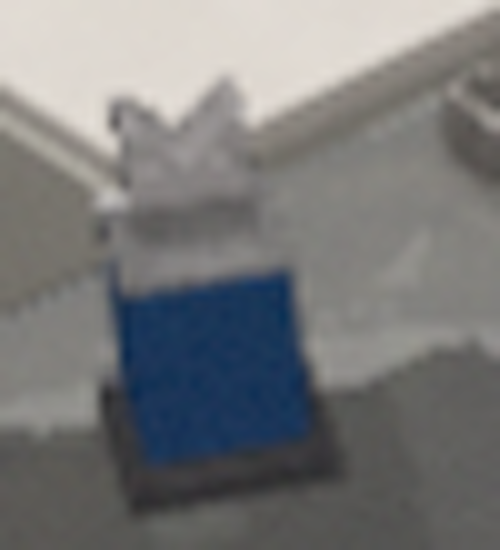

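```bash
python3 - <<'E'
from h import *
np.set_printoptions(suppress=True,precision=4)
c=np.load("c2.npy",allow_pickle=True).item()
a=lambda L:np.array(L,float)/6+[260,150]-.4
yaw=lambda d:np.degrees(np.arctan2(d[1],d[0]))
H=cast(c,a([[124,250],[470,237],[480,560],[153,578]]),.070)
print(H,H.mean(0),[np.linalg.norm(H[i]-H[i-1]) for i in range(4)],yaw(H[1]-H[0]),yaw(H[2]-H[3]))
F=cast(c,a([[120,132],[493,115],[503,475]]),.012);print("foot",F,np.linalg.norm(F[1]-F[0]),yaw(F[1]-F[0]),yaw(F[1]-F[2])-90)
cc=F[:2].mean(0); x=(F[1]-F[0])/np.linalg.norm(F[1]-F[0]); print("foot c",cc+.028*np.array([x[1],-x[0],0]))
for z in(.097,.107):
  h=cast(c,a([[158,414],[432,404],[440,567],[165,578]]),z);print(z,h.mean(0),[np.linalg.norm(h[i]-h[i-1]) for i in range(4)])
k=cast(c,a([[290,150]]),.058);print("knob",k)
pose()
E
```

```text
[[0.5018 0.1003 0.07  ]
 [0.5401 0.079  0.07  ]
 [0.5194 0.0412 0.07  ]
 [0.4812 0.0615 0.07  ]] [0.5106 0.0705 0.07  ] [np.float64(0.04391407566584241), np.float64(0.0438459498329983), np.float64(0.04307837998090619), np.float64(0.04323192932719641)] -29.06507418738783 -27.96748846423974
foot [[0.5002 0.1085 0.012 ]
 [0.5486 0.0821 0.012 ]
 [0.522  0.0335 0.012 ]] 0.05515212540697317 -28.6248252817671 -28.76062533714284
foot c [0.511  0.0707 0.012 ]
0.097 [0.5087 0.0682 0.097 ] [np.float64(0.02046677218415058), np.float64(0.03241780777754389), np.float64(0.020330040356198727), np.float64(0.033232662185071773)]
0.107 [0.5105 0.0706 0.107 ] [np.float64(0.019757587203280334), np.float64(0.0312945128006067), np.float64(0.019625593208823535), np.float64(0.032081132052037914)]
knob [[0.5252 0.0987 0.058 ]]
clk 1.68 tcp [0.5125 0.0734 0.2435] jaw yaw -29.99 tilt [-0.    -0.001 -1.   ] F [-0.02  0.95  0.06] w 1.001 q [-0.75  0.29  0.64  1.87 -0.2   1.05 -0.55]
```

View pics/t2.png

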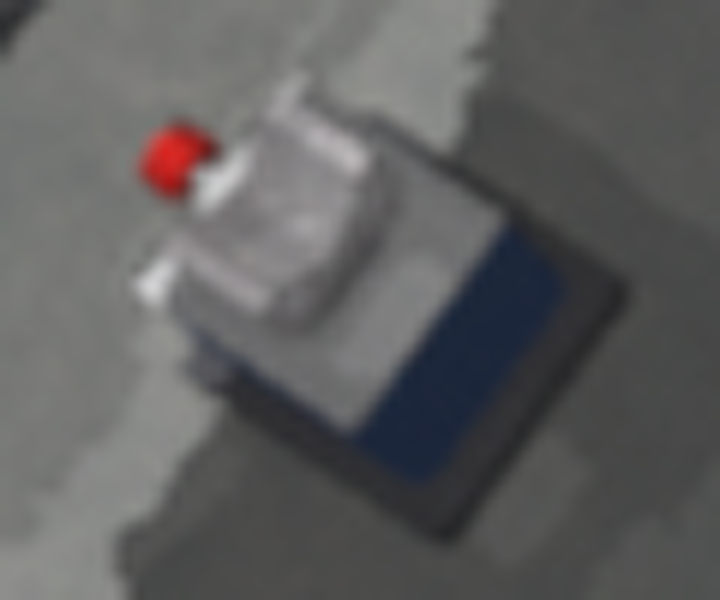

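```bash
python3 - <<'E'
from h import *
np.set_printoptions(suppress=True,precision=4)
t=arm.get_calibration("top");s=arm.get_calibration("scene")
T=lambda p:np.array(p)/12+[155,225]-.4
S=lambda p:np.array(p)/10+[225,180]-.4
print(tri([t,s],[T((368,165)),S((237,82))]),tri([t,s],[T((265,302)),S((120,100))]))
x=np.array([np.cos(np.radians(-28.6)),np.sin(np.radians(-28.6)),0]);y=np.array([-x[1],x[0],0]);c=np.array([.511,.0706,0])
for j in(0,.01):
  P=[c-.01*y+sx*.016*x+np.array([0,0,z+j]) for sx,z in((-1,.097),(1,.097),(-1,.073),(1,.073))]+[c+.01*y-.016*x+np.array([0,0,.097+j])]
  print(j,"scene",((proj(s,P)+.4-[225,180])*10).round(),"top",((proj(t,P)+.4-[155,225])*12).round())
E
```

```text
[0.5162 0.0497 0.1208] [0.492  0.0631 0.1207]
0 scene [[117. 171.]
 [245. 150.]
 [129. 251.]
 [255. 230.]
 [106. 129.]] top [[262. 329.]
 [381. 168.]
 [298. 359.]
 [415. 201.]
 [162. 261.]]
0.01 scene [[112. 137.]
 [241. 116.]
 [124. 218.]
 [251. 197.]
 [101.  95.]] top [[246. 316.]
 [367. 154.]
 [283. 347.]
 [401. 187.]
 [146. 248.]]
```

```bash
python3 -m crank '[[1,-0.004,-0.007,-0.06,0.023],[1,0,0,-0.08,0],[1,0,0,-0.08,0],[1,0,0,-0.08,0],[1,0,0,-0.08,0],[1,0,0,-0.05,0],[1,0,0,-0.021,0],[1,0,0,0,0]]' 35
python3 - <<'E'
from h import *
pose();snap("wrist","w3.png")
E
```

```text
clock: 2.35
position: [0.509, 0.0728, 0.0618]
ee_rot: [-2.696, -1.609, 0.005]
force: [-0.0, -0.1, 0.2]
width: 0.997
clk 2.35 tcp [0.509  0.0728 0.0618] jaw yaw -28.34 tilt [-0.004 -0.    -1.   ] F [-0.01 -0.06  0.17] w 0.997 q [-0.6   0.53  0.49  2.06 -0.41  0.65 -0.33]
```

View pics/w3.png

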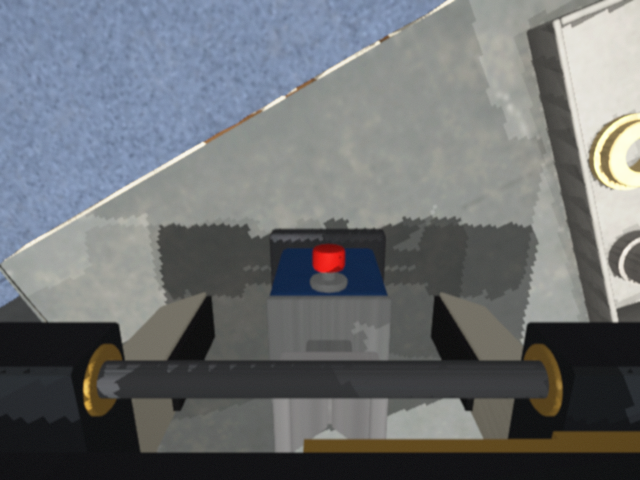

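```bash
python3 -m crank '[[1,0,0,0,0],[0.4,0,0,0,0],[0.4,0,0,0,0],[0.4,0,0,0,0],[0.4,0,0,0,0],[0.4,0,0,0,0],[0.4,0,0,0,0],[0.4,0,0,0,0]]' 35
python3 - <<'E'
from h import *
pose()
E
```

```text
clock: 3.07
position: [0.5107, 0.0718, 0.0634]
ee_rot: [2.7, 1.607, 0.0]
force: [-0.2, -0.4, -0.5]
width: 0.545
clk 3.07 tcp [0.5107 0.0718 0.0634] jaw yaw -28.48 tilt [ 0.  0. -1.] F [-0.19 -0.42 -0.47] w 0.545 q [-0.6   0.53  0.49  2.06 -0.41  0.65 -0.33]
```

```bash
python3 -m crank '[[0.2,0,0,0,0],[0.2,0,0,0,0],[0.2,0,0,0,0],[0.2,0,0,0,0],[0.2,0,0,0,0],[0.2,0,0,0,0],[0.2,0,0,0,0],[0.2,0,0,0,0]]' 40
python3 - <<'E'
from h import *
pose()
E
```

```text
clock: 3.73
position: [0.5108, 0.0717, 0.0633]
ee_rot: [2.699, 1.607, 0.0]
force: [1.8, -1.1, -0.8]
width: 0.474
clk 3.73 tcp [0.5108 0.0717 0.0633] jaw yaw -28.48 tilt [ 0. -0. -1.] F [ 1.77 -1.12 -0.76] w 0.474 q [-0.6   0.53  0.49  2.06 -0.41  0.65 -0.33]
```

```bash
python3 -m crank '[[0.2,0,0,0.05,0],[0.2,0,0,0.08,0],[0.2,0,0,0.05,0],[0.2,0,0,0.02,0],[0.2,0,0,0,0],[0.2,0,0,0,0],[0.2,0,0,0,0],[0.2,0,0,0,0]]' 
python3 - <<'E'
from h import *
pose()
snap("wrist","w4.png")
snap("scene","s4.png",(200,140,420,300),3.6)
im=cv2.imread("pics/top0.png")
cv2.imwrite("pics/tC.png",cv2.resize(im[238:296,248:344],None,fx=8,fy=8,interpolation=cv2.INTER_CUBIC))
E
```

```text
clock: 4.4
position: [0.5095, 0.0717, 0.1418]
ee_rot: [-2.699, -1.607, 0.005]
force: [-0.4, 0.0, -8.7]
width: 0.471
clk 4.4 tcp [0.5095 0.0717 0.1418] jaw yaw -28.47 tilt [-0.003 -0.001 -1.   ] F [-0.42  0.04 -8.74] w 0.471 q [-0.68  0.41  0.58  2.   -0.3   0.82 -0.42]
```

View pics/w4.png

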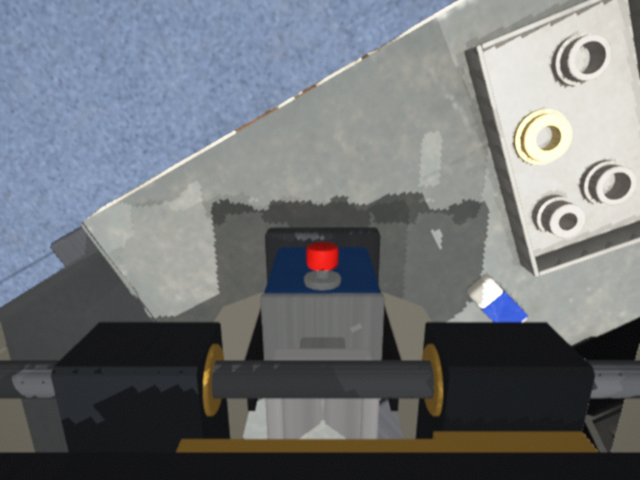

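View pics/s4.png

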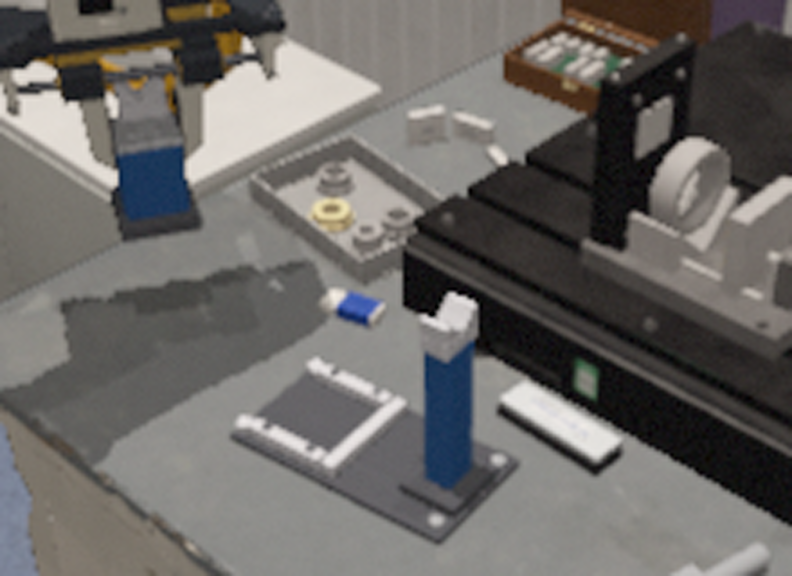

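View pics/tC.png

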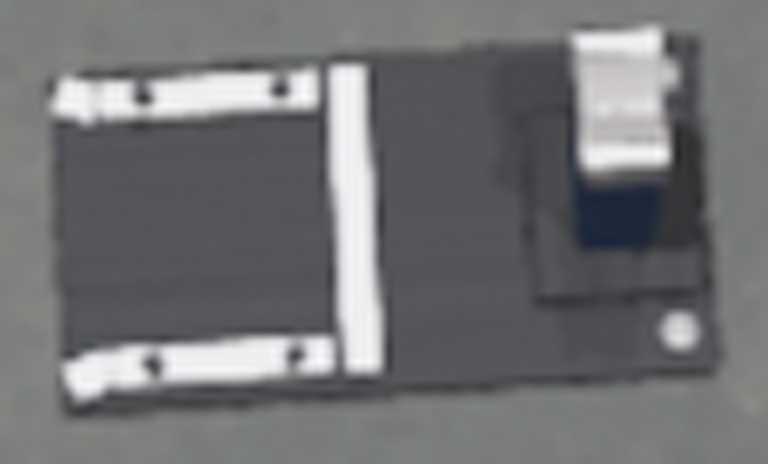

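```bash
cat > base.py <<'E'
from h import *
np.set_printoptions(suppress=True,precision=4)
t=arm.get_calibration("top");s=arm.get_calibration("scene")
a=lambda L:np.array(L,float)/8+[248,238]-.44
yaw=lambda d:np.degrees(np.arctan2(d[1],d[0]))
S=cast(t,a([[330,65],[366,62],[383,372],[345,376]]),.018)
print("stop c",S.mean(0),yaw(S[0]-S[3]),yaw(S[1]-S[2]),np.linalg.norm(S[0]-S[3]),np.linalg.norm(S[0]-S[1]))
P=cast(t,a([[50,75],[698,35],[718,372],[66,413]]),.008)
print("plate c",P.mean(0),yaw(P[0]-P[1])-90,yaw(P[3]-P[2])-90,yaw(P[0]-P[3]),yaw(P[1]-P[2]))
V=cast(t,a([[573,33],[660,30],[671,165],[585,172]]),.1445)
print("fixedV c",V.mean(0),[np.linalg.norm(V[i]-V[i-1]) for i in range(4)])
y=S.mean(0)-V.mean(0);print("yaw stop-V",yaw(y)-90,np.linalg.norm(y[:2]))
# scene
im=cv2.imread("pics/full_s4.png")
b=lambda L:np.array(L,float)/3.6+[200,140]-.36
P2=cast(s,b([[232,437],[437,540],[518,463]]),[0][0]+.004);print("scene",P2,yaw(P2[0]-P2[1])-90,yaw(P2[2]-P2[1]))
S2=cast(s,b([[390,398],[405,404],[332,470],[315,458]]),.018);print("scene stop",S2.mean(0),S2)
c2=(P2[0]+P2[2])/2;print("scene plate c",c2)
E
python3 base.py
```

```text
stop c [ 0.5018 -0.1501  0.018 ] 8.528502700274958 8.79104362412643 0.08166220439340054 0.009392091837082018
plate c [ 0.503  -0.1568  0.008 ] 8.845177428208103 8.820843029200674 9.298186605141286 8.066075525723386
fixedV c [ 0.5121 -0.2158  0.1445] [np.float64(0.032793511258477216), np.float64(0.02011146534830115), np.float64(0.03184771146747473), np.float64(0.01979829900248314)]
yaw stop-V 8.92103877489069 0.0664854877238782
scene [[ 0.4483 -0.0791  0.004 ]
 [ 0.4755 -0.2429  0.004 ]
 [ 0.5622 -0.2308  0.004 ]] 9.447235464213392 7.95647407957364
scene stop [ 0.5012 -0.148   0.018 ] [[ 0.5379 -0.1368  0.018 ]
 [ 0.5406 -0.1483  0.018 ]
 [ 0.4631 -0.1616  0.018 ]
 [ 0.4631 -0.1455  0.018 ]]
scene plate c [ 0.5052 -0.1549  0.004 ]
```

```bash
python3 -m crank '[[0.2,-0.011,-0.0455,0,0.104],[0.2,-0.011,-0.0455,0,0.104],[0.2,-0.011,-0.0455,0,0.104],[0.2,-0.011,-0.0455,0,0.104],[0.2,-0.011,-0.0455,-0.03,0.104],[0.2,-0.011,-0.0455,-0.04,0.102],[0.2,0,0,-0.04,0],[0.2,0,0,0,0]]' 
python3 - <<'E'
from h import *
pose()
E
python3 -m crank '[[0.2,0,0,0,0],[0.2,0,0,0,0],[0.2,0,0,0,0],[0.2,0,0,0,0],[0.2,0,0,0,0],[0.2,0,0,0,0],[0.2,0,0,0,0],[0.2,0,0,0,0]]' 
python3 - <<'E'
from h import *
pose()
c=snap("top","t5.png",(240,215,340,300),8);c=snap("scene","s5.png",(235,185,345,300),5)
E
```

```text
clock: 5.17
position: [0.482, -0.0388, 0.0968]
ee_rot: [-2.045, -2.381, 0.006]
force: [-0.7, 1.0, -8.5]
width: 0.479
clk 5.17 tcp [ 0.482  -0.0388  0.0968] jaw yaw 8.68 tilt [-0.005 -0.001 -1.   ] F [-0.7   0.96 -8.45] w 0.479 q [-0.33  0.42  0.4   2.1  -0.25  0.68  0.38]
clock: 5.83
position: [0.4844, -0.0373, 0.0995]
ee_rot: [2.043, 2.386, 0.0]
force: [-0.2, -0.3, -9.5]
width: 0.476
clk 5.83 tcp [ 0.4844 -0.0373  0.0995] jaw yaw 8.85 tilt [ 0.  0. -1.] F [-0.16 -0.33 -9.47] w 0.476 q [-0.34  0.41  0.4   2.09 -0.25  0.68  0.38]
```

View pics/t5.png

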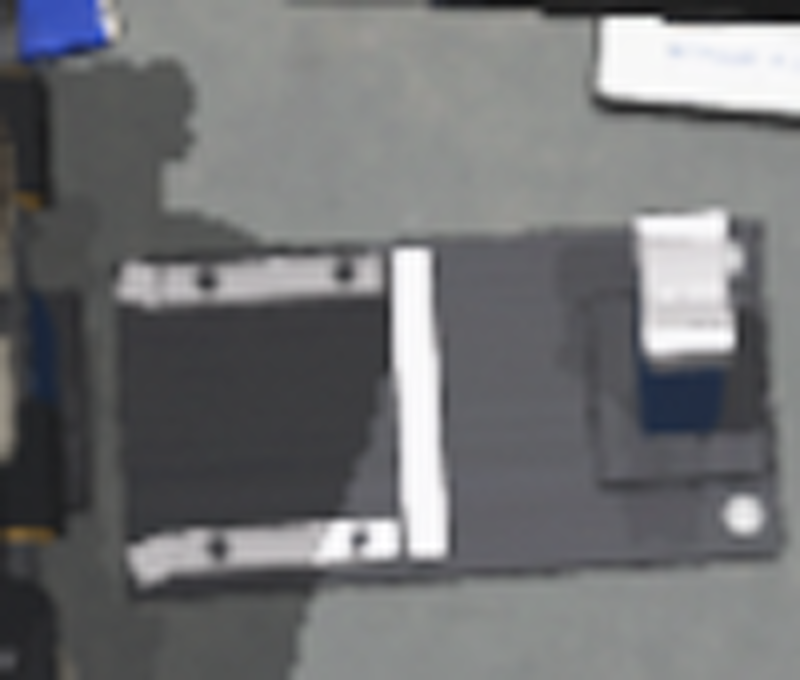

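View pics/s5.png

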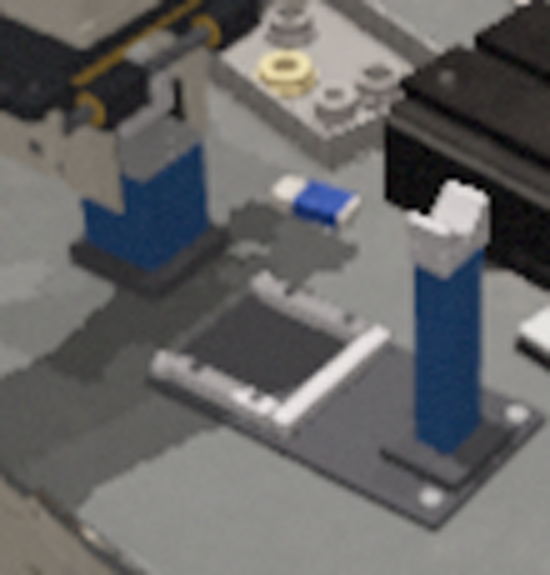

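```bash
python3 - <<'E'
from h import *
np.set_printoptions(suppress=True,precision=4)
t=arm.get_calibration("top");s=arm.get_calibration("scene")
O=np.array([.5044,-.1667,0]);th=np.radians(8.8);Rb=np.array([[np.cos(th),-np.sin(th),0],[np.sin(th),np.cos(th),0],[0,0,1]])
a=lambda L:np.array(L,float)/8+[240,215]-.44
F=(cast(t,a([[77,292],[88,512]]),.048)-O)@Rb;print("foot lead corners in base",F)
b=lambda L:np.array(L,float)/5+[235,185]-.4
F=(cast(s,b([[72,255],[152,295],[228,237]]),.036)-O)@Rb;print("scene foot",F)
for n,p in(("tcp",arm.observe()["position"]),):print(n,(p-O)@Rb)
E
```

```text
foot lead corners in base [[ 0.0278  0.1008  0.048 ]
 [-0.0284  0.1     0.048 ]]
scene foot [[-0.0191  0.1609  0.036 ]
 [-0.0195  0.1089  0.036 ]
 [ 0.0362  0.1085  0.036 ]]
tcp [-0.0001  0.1308  0.0994]
```

```bash
python3 - <<'E'
from h import *
np.set_printoptions(suppress=True,precision=4)
t=arm.get_calibration("top");s=arm.get_calibration("scene")
O=np.array([.5044,-.1667,0]);th=np.radians(8.8);Rb=np.array([[np.cos(th),-np.sin(th),0],[np.sin(th),np.cos(th),0],[0,0,1]])
b=lambda L:np.array(L,float)/5+[235,185]-.4
print((cast(s,b([[150,383],[437,527],[545,422]]),.002)-O)@Rb)
for z in (.036,.048):
  P=np.array([[x,y,z] for x,y in((-.028,.1588),(-.028,.1028),(.028,.1028))])@Rb.T+O
  print(z,(proj(s,P)+.4-[235,185])*5)
a=lambda L:np.array(L,float)/8+[240,215]-.44
print((tri([t,s],[a([88,512]),b([152,272])])-O)@Rb)
E
```

```text
[[-0.0402  0.0954  0.002 ]
 [-0.0382 -0.0721  0.002 ]
 [ 0.0471 -0.0726  0.002 ]]
0.036 [[ 62.4713 265.8181]
 [149.6639 309.0658]
 [226.1501 249.5946]]
0.048 [[ 59.8604 246.2763]
 [147.5989 289.363 ]
 [224.6665 230.1142]]
[-0.0301  0.0979  0.0619]
```

```bash
python3 -m crank '[[0.2,0,0,-0.04,0],[0.2,0,0,-0.024,0],[0.2,0,0,0,0],[0.2,0,0,0,0],[0.2,0.003,-0.02,0,0],[0.2,0.003,-0.02,0,0],[0.2,0.003,-0.02,0,0],[0.2,0,0,0,0]]' 
python3 - <<'E'
from h import *
pose();snap("scene","s6.png",(235,185,345,300),5)
snap("top","t6.png",(240,215,340,300),8)
E
```

```text
clock: 6.6
position: [0.4886, -0.0644, 0.0743]
ee_rot: [2.046, 2.381, -0.0]
force: [-0.1, -0.3, -8.6]
width: 0.474
clk 6.6 tcp [ 0.4886 -0.0644  0.0743] jaw yaw 8.67 tilt [ 0.002 -0.001 -1.   ] F [-0.07 -0.34 -8.6 ] w 0.474 q [-0.26  0.46  0.37  2.1  -0.28  0.63  0.46]
```

View pics/t6.png

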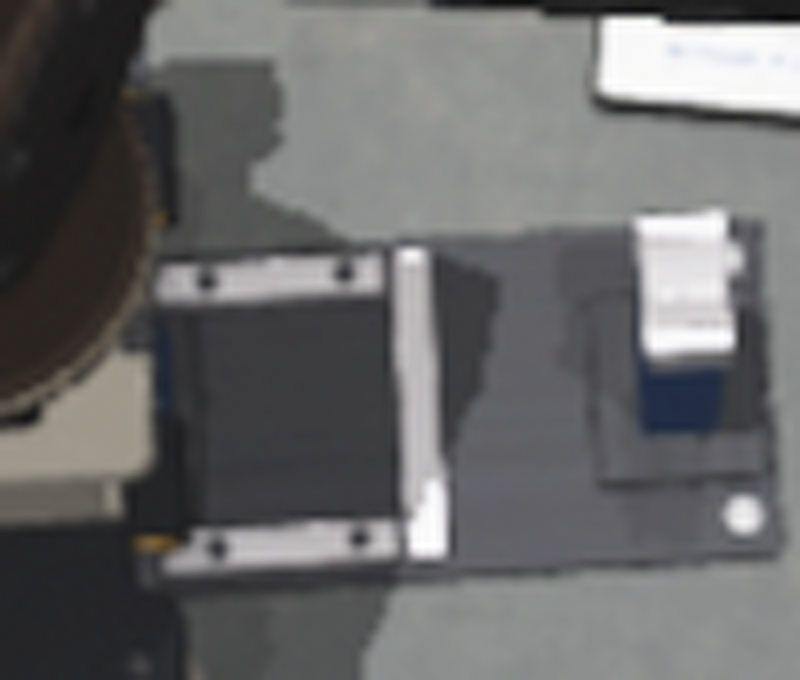

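View pics/s6.png

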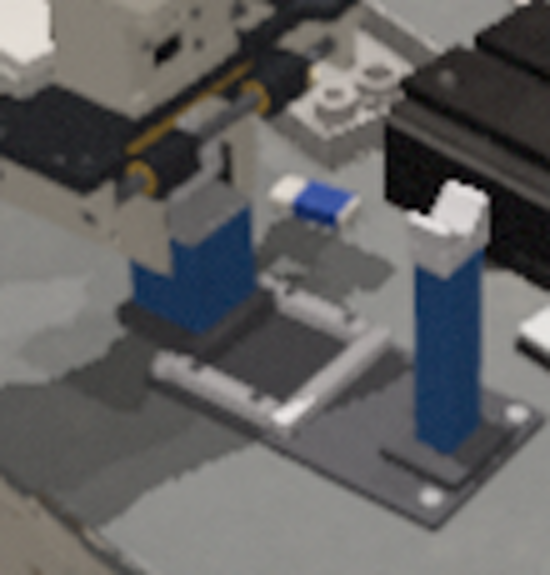

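```bash
python3 -m crank '[[0.2,0.0035,-0.0227,0,0],[0.2,0.0035,-0.0227,0,0],[0.2,0.0035,-0.0227,0,0],[0.2,0.0035,-0.0227,0,0],[0.2,0.0035,-0.0227,0,0],[0.2,0,0,0,0],[0.2,0,0,0,0],[0.2,0,0,0,0]]' 
python3 - <<'E'
from h import *
pose()
E
```

```text
clock: 7.37
position: [0.4947, -0.1066, 0.0736]
ee_rot: [-2.043, -2.385, -0.0]
force: [-0.6, 0.6, -9.0]
width: 0.475
clk 7.37 tcp [ 0.4947 -0.1066  0.0736] jaw yaw 8.83 tilt [-0.  0. -1.] F [-0.64  0.56 -9.04] w 0.475 q [-0.17  0.48  0.37  2.06 -0.28  0.64  0.54]
```

```bash
python3 -m crank '[[0.2,0,0,0,0],[0.2,0,0,-0.002,0],[0.2,0,0,-0.002,0],[0.2,0,0,-0.002,0],[0.2,0,0,0,0],[0.2,0,0,0,0],[0.2,0,0,0,0],[0.2,0,0,0,0]]' 
python3 - <<'E'
from h import *
pose()
E
```

```text
clock: 8.03
position: [0.495, -0.1067, 0.0714]
ee_rot: [2.043, 2.386, 0.0]
force: [-0.2, 1.3, -7.8]
width: 0.473
clk 8.03 tcp [ 0.495  -0.1067  0.0714] jaw yaw 8.85 tilt [ 0.  0. -1.] F [-0.15  1.25 -7.77] w 0.473 q [-0.17  0.48  0.37  2.07 -0.28  0.64  0.55]
```

```bash
python3 -m crank '[[0.2,0,0,-0.0008,0],[0.2,0.0006,-0.004,0,0],[0.2,0.0006,-0.004,0,0],[0.2,0.0006,-0.004,0,0],[0.2,0.0006,-0.004,0,0],[0.2,0,0,0,0],[0.2,0,0,0,0],[0.2,0,0,0,0]]' 
python3 - <<'E'
from h import *
pose()
E
```

```text
clock: 8.7
position: [0.4965, -0.1134, 0.0713]
ee_rot: [2.043, 2.385, 0.001]
force: [0.9, 3.2, 3.4]
width: 0.479
clk 8.7 tcp [ 0.4965 -0.1134  0.0713] jaw yaw 8.83 tilt [ 0.001 -0.    -1.   ] F [0.91 3.24 3.38] w 0.479 q [-0.15  0.49  0.37  2.06 -0.29  0.64  0.56]
```

```bash
python3 -m crank '[[0.2,0.0002,-0.0015,0,0],[0.2,0.0002,-0.0015,0,0],[0.2,0.0002,-0.0015,0,0],[0.2,0,0,0,0],[0.2,0,0,0,0],[0.2,0,0,0,0],[0.2,0,0,0,0],[0.2,0,0,0,0]]' 
python3 - <<'E'
from h import *
pose()
E
python3 -m crank '[[0.2,0.0002,-0.0015,0,0],[0.2,0.0002,-0.0015,0,0],[0.2,0,0,0,0],[0.2,0,0,0,0],[0.2,0,0,0,0],[0.2,0,0,0,0],[0.2,0,0,0,0],[0.2,0,0,0,0]]' 
python3 - <<'E'
from h import *
pose()
E
```

```text
clock: 9.37
position: [0.4965, -0.1141, 0.0714]
ee_rot: [-2.042, -2.387, -0.002]
force: [-0.1, 7.3, 6.9]
width: 0.476
clk 9.37 tcp [ 0.4965 -0.1141  0.0714] jaw yaw 8.89 tilt [ 0.001  0.001 -1.   ] F [-0.09  7.27  6.86] w 0.476 q [-0.15  0.49  0.37  2.06 -0.29  0.64  0.56]
clock: 10.03
position: [0.4966, -0.1146, 0.0714]
ee_rot: [-2.041, -2.387, -0.003]
force: [-0.9, 9.8, 8.3]
width: 0.477
clk 10.03 tcp [ 0.4966 -0.1146  0.0714] jaw yaw 8.91 tilt [ 0.     0.002 -1.   ] F [-0.88  9.78  8.32] w 0.477 q [-0.15  0.49  0.36  2.06 -0.29  0.64  0.56]
```

```bash
python3 -m crank '[[0.2,0,0,0.0012,0],[0.2,0.0002,-0.002,0,0],[0.2,0.0002,-0.002,0,0],[0.2,0.0002,-0.002,0,0],[0.2,0,0,0,0],[0.2,0,0,0,0],[0.2,0,0,0,0],[0.2,0,0,0,0]]' 
python3 - <<'E'
from h import *
pose();snap("top","t7.png",(240,215,340,300),8);c=snap("scene","s7.png",(255,195,345,300),7)
E
```

```text
clock: 10.7
position: [0.4967, -0.1151, 0.0716]
ee_rot: [-2.039, -2.386, -0.004]
force: [-1.9, 14.9, 7.2]
width: 0.479
clk 10.7 tcp [ 0.4967 -0.1151  0.0716] jaw yaw 8.98 tilt [-0.001  0.004 -1.   ] F [-1.88 14.87  7.24] w 0.479 q [-0.14  0.49  0.36  2.06 -0.29  0.65  0.57]
```

View pics/s7.png

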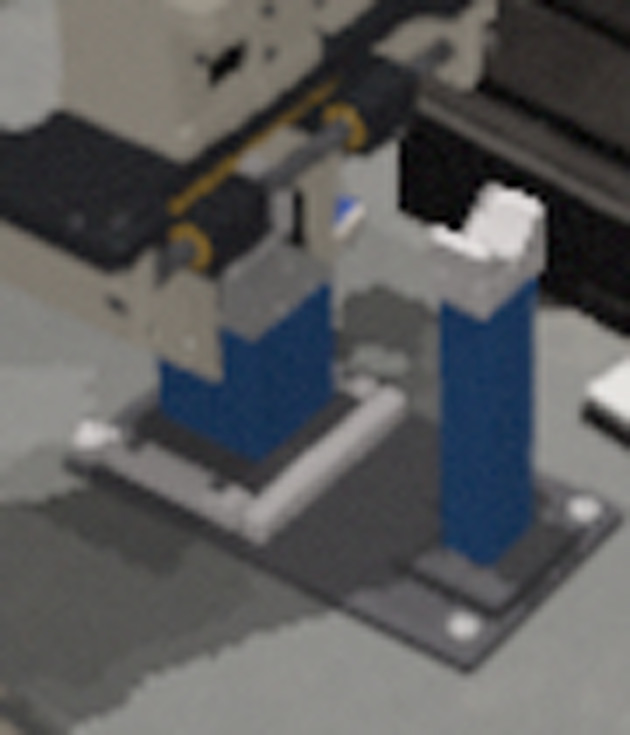

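View pics/t7.png

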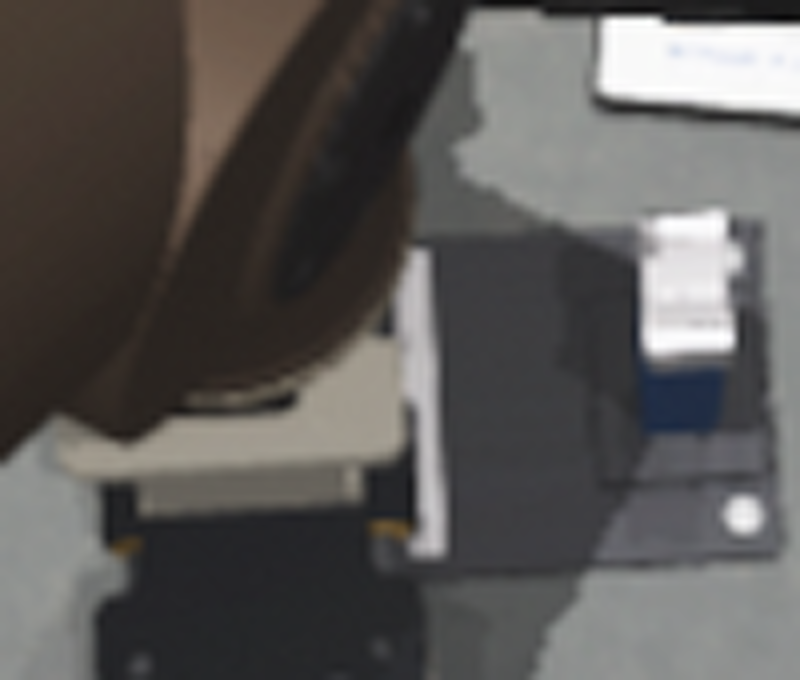

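```bash
python3 -m crank '[[0.2,-0.0006,0.004,0,0],[0.2,0,0,0,0],[0.6,0,0,0,0],[0.6,0,0,0,0],[0.6,0,0,0,0],[0.6,0,0,0,0],[0.8,0,0,0,0],[0.8,0,0,0,0]]' 
python3 - <<'E'
from h import *
pose()
E
```

```text
clock: 11.47
position: [0.4962, -0.1174, 0.0715]
ee_rot: [2.044, 2.385, -0.0]
force: [0.0, 0.7, -0.9]
width: 0.701
clk 11.47 tcp [ 0.4962 -0.1174  0.0715] jaw yaw 8.81 tilt [ 0. -0. -1.] F [ 0.01  0.75 -0.85] w 0.701 q [-0.15  0.49  0.37  2.06 -0.28  0.64  0.57]
```

```bash
python3 -m crank '[[0.8,0,0,0.03,0],[0.8,0,0,0.03,0],[0.8,0,0,0.014,0],[0.8,0,0,0,0],[0.8,0,0,0,0],[0.8,0,0,0,0],[0.8,0,0,0,0],[0.8,0,0,0,0]]' 
python3 - <<'E'
from h import *
pose();snap("wrist","w8.png");c=snap("scene","s8.png",(255,195,345,300),7)
E
```

```text
clock: 12.13
position: [0.496, -0.117, 0.1006]
ee_rot: [-2.043, -2.385, 0.001]
force: [-0.1, 0.3, 0.9]
width: 0.801
clk 12.13 tcp [ 0.496  -0.117   0.1006] jaw yaw 8.84 tilt [-0.001  0.    -1.   ] F [-0.14  0.33  0.87] w 0.801 q [-0.17  0.44  0.39  2.04 -0.25  0.71  0.54]
```

View pics/s8.png

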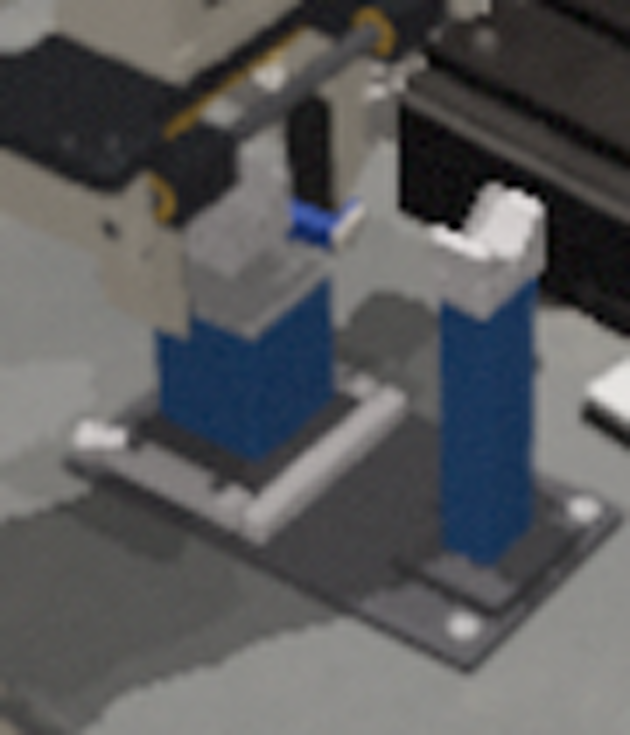

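View pics/w8.png

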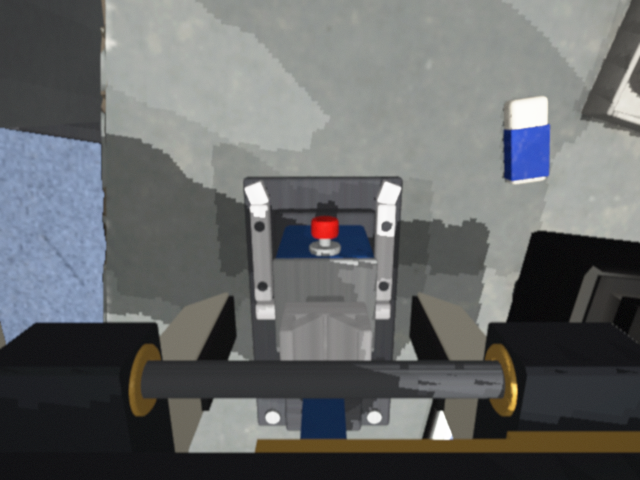

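```bash
python3 - <<'E'
import cv2
im=cv2.imread("pics/full_w8.png")
cv2.imwrite("pics/w8c.png",cv2.resize(im[165:325,235:415],None,fx=4.4,fy=3.7,interpolation=cv2.INTER_CUBIC))
E
```

```text
(no output)
```

View pics/w8c.png

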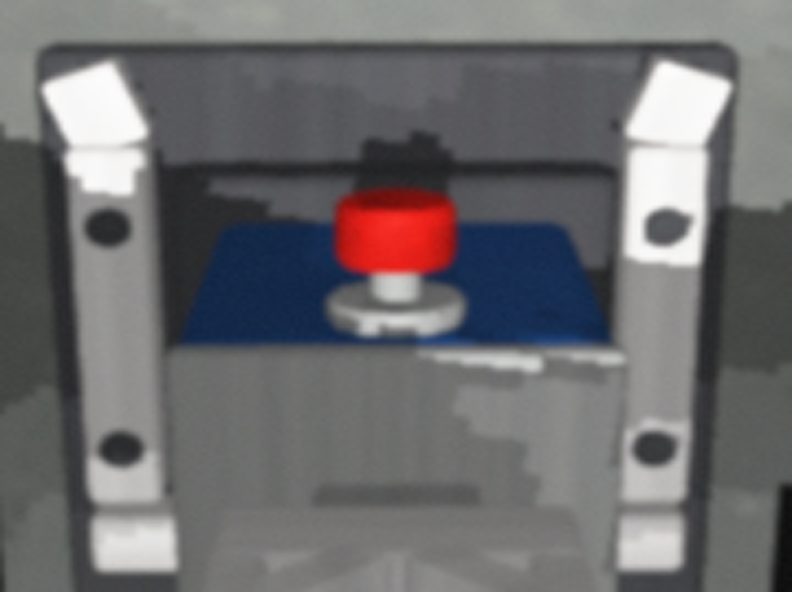

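```bash
python3 - <<'E'
from h import *
np.set_printoptions(suppress=True,precision=4)
c=arm.get_calibration("wrist")
O=np.array([.5044,-.1667,0]);th=np.radians(8.8);Rb=np.array([[np.cos(th),-np.sin(th),0],[np.sin(th),np.cos(th),0],[0,0,1]])
a=lambda L:np.array(L,float)/[4.4,3.7]+[235,165]-.4
f=lambda L,z:((cast(c,a(L),z)-O)@Rb*1000).round(1)
print("plate edge (95)",f([[400,43]],.008),"flare/straight (82)",f([[105,147],[665,147]],.018),"fence start 24",f([[125,503],[655,503]],.018),"stop face 22",f([[135,516],[650,516]],.018))
print("foot rear (78)",f([[180,172],[400,170],[610,170]],.020),"housing rear (72)",f([[170,347],[620,347]],.078),"knob",f([[396,200]],.066))
E
```

```text
plate edge (95) [[ 1.3 97.4  8. ]] flare/straight (82) [[-35.3  83.7  18. ]
 [ 34.   83.7  18. ]] fence start 24 [[-35.3  26.   18. ]
 [ 35.4  26.   18. ]] stop face 22 [[-34.1  23.7  18. ]
 [ 34.8  23.7  18. ]]
foot rear (78) [[-25.9  80.4  20. ]
 [  1.2  80.7  20. ]
 [ 27.1  80.7  20. ]] housing rear (72) [[-20.8  74.5  78. ]
 [ 21.7  74.5  78. ]] knob [[ 0.6 88.3 66. ]]
```

```bash
python3 -m crank '[[0.8,0,0,-0.03,0],[0.8,0,0,-0.03,0],[0.3,0,0,-0.014,0],[0.3,0,0,0,0],[0.3,0,0,0,0],[0.3,0,0,0,0],[0.3,0,0,0,0],[0.3,0,0,0,0]]' 40
python3 -m crank '[[0.3,0,0,0,0],[0.3,0,0,0,0],[0.3,0,0,0,0],[0.3,0,0,0,0],[0.3,0,0,0.001,0],[0.3,0,0,0,0],[0.3,0,0,0,0],[0.3,0,0,0,0]]' 
python3 - <<'E'
from h import *
pose()
E
```

```text
clock: 12.9
position: [0.4969, -0.1172, 0.0721]
ee_rot: [2.043, 2.385, 0.001]
force: [1.5, -1.3, 1.1]
width: 0.48
clock: 13.57
position: [0.4967, -0.1171, 0.072]
ee_rot: [2.043, 2.386, 0.001]
force: [3.2, -1.1, 2.4]
width: 0.478
clk 13.57 tcp [ 0.4967 -0.1171  0.072 ] jaw yaw 8.85 tilt [ 0.001 -0.    -1.   ] F [ 3.18 -1.13  2.42] w 0.478 q [-0.15  0.49  0.37  2.06 -0.28  0.64  0.57]
```

```bash
python3 -m crank '[[0.3,0.0003,-0.002,0.001,0],[0.3,0.0003,-0.002,0,0],[0.3,0.0003,-0.002,0,0],[0.3,0,0,0,0],[0.3,0,0,0,0],[0.3,0,0,0,0],[0.3,0,0,0,0],[0.3,0,0,0,0]]' 
python3 - <<'E'
from h import *
pose()
E
python3 -m crank '[[0.3,0.0003,-0.002,0,0],[0.3,0.0003,-0.002,0,0],[0.3,0.0003,-0.002,0,0],[0.3,0,0,0,0],[0.3,0,0,0,0],[0.3,0,0,0,0],[0.3,0,0,0,0],[0.3,0,0,0,0]]' 
python3 - <<'E'
from h import *
pose();snap("wrist","w9.png",(235,165,415,325),4.4)
E
```

```text
clock: 14.23
position: [0.4963, -0.1176, 0.0721]
ee_rot: [-2.041, -2.386, -0.001]
force: [2.0, 6.5, 0.8]
width: 0.475
clk 14.23 tcp [ 0.4963 -0.1176  0.0721] jaw yaw 8.91 tilt [-0.001  0.002 -1.   ] F [2.04 6.48 0.77] w 0.475 q [-0.14  0.49  0.37  2.06 -0.29  0.65  0.57]
clock: 14.9
position: [0.4963, -0.118, 0.0722]
ee_rot: [-2.038, -2.385, -0.004]
force: [-0.1, 13.3, 6.6]
width: 0.477
clk 14.9 tcp [ 0.4963 -0.118   0.0722] jaw yaw 8.99 tilt [-0.002  0.005 -1.   ] F [-0.1  13.35  6.61] w 0.477 q [-0.14  0.49  0.36  2.05 -0.29  0.65  0.57]
```

View pics/w9.png

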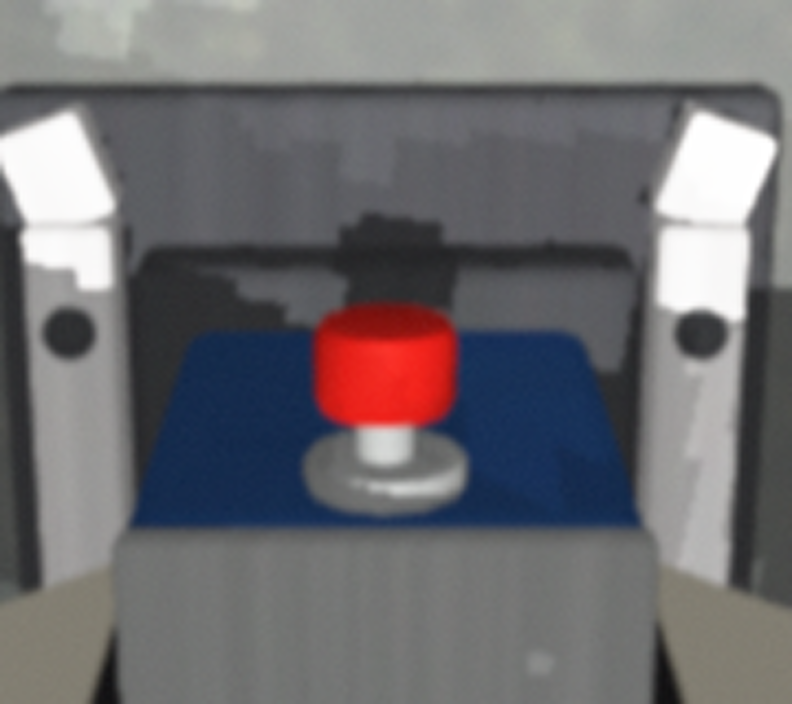

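```bash
python3 -m crank '[[0.3,-0.0015,0.01,0,0],[0.3,0,0,0,0],[0.7,0,0,0,0],[0.7,0,0,0,0],[0.7,0,0,0,0],[0.7,0,0,0,0],[0.7,0,0,0,0],[0.7,0,0,0,0]]' 
python3 - <<'E'
from h import *
pose()
E
python3 -m crank '[[0.7,0,0,0.03,0],[0.7,0,0,0.03,0],[0.7,0,0,0.013,0],[0.7,0,0,0,0],[0.7,0,0,0,0],[0.7,0,0,0,0],[0.2,0,0,0,0],[0.2,0,0,0,0]]' 
python3 -m crank '[[0.2,0,0,0,0],[0.2,0,0,0,0],[0.2,0,0,0,0],[0.2,0,0,0,0],[0.2,0,0,0,0],[0.2,0,0,0,0],[0.2,0,0,0,0],[0.2,0,0,0,0]]' 
python3 - <<'E'
from h import *
pose();c=snap("scene","s10.png",(255,195,345,300),7)
E
```

```text
clock: 15.62
position: [0.4964, -0.1181, 0.0723]
ee_rot: [2.044, 2.386, -0.0]
force: [-0.6, -0.8, 0.4]
width: 0.699
clk 15.62 tcp [ 0.4964 -0.1181  0.0723] jaw yaw 8.82 tilt [ 0. -0. -1.] F [-0.62 -0.82  0.43] w 0.699 q [-0.14  0.49  0.37  2.06 -0.28  0.65  0.57]
clock: 16.28
position: [0.4961, -0.1178, 0.101]
ee_rot: [-2.043, -2.386, 0.001]
force: [0.0, -0.1, -0.6]
width: 0.601
clock: 16.95
position: [0.4962, -0.1178, 0.1014]
ee_rot: [-2.043, -2.386, 0.0]
force: [-0.9, -0.1, -0.2]
width: 0.349
clk 16.95 tcp [ 0.4962 -0.1178  0.1014] jaw yaw 8.84 tilt [-0.  0. -1.] F [-0.86 -0.12 -0.22] w 0.349 q [-0.17  0.44  0.39  2.04 -0.25  0.71  0.54]
```

View pics/s10.png

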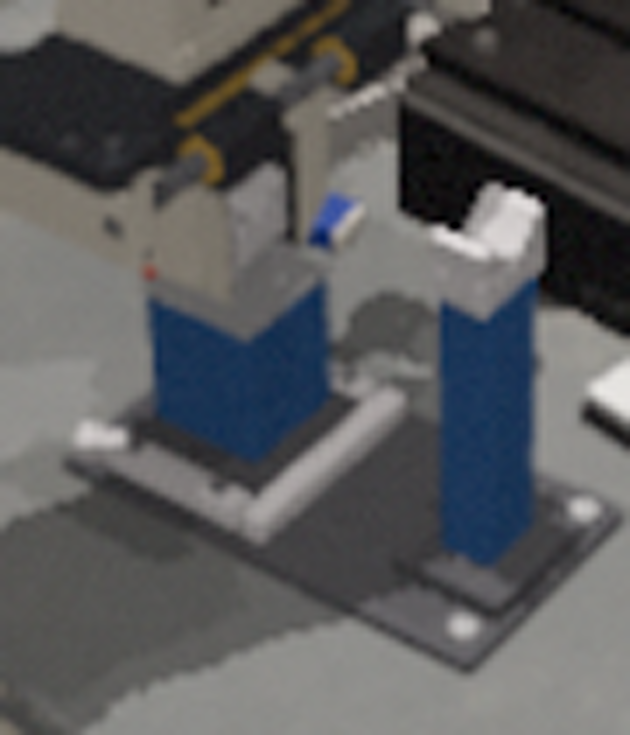

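```bash
python3 -m crank '[[0.2,0,0,0.008,0],[0.2,0,0,0.008,0],[0.2,0,0,0.008,0],[0.2,0,0,0.008,0],[0.2,0,0,0.008,0],[0.2,0,0,0.008,0],[0.2,0,0,0.006,0],[0.2,0,0,0,0]]' 50
python3 - <<'E'
from h import *
pose()
E
python3 -m crank '[[0.2,0,0,0,0],[0.2,0,0,0,0],[0.2,0,0,0,0],[0.2,0,0,0,0],[0.2,0,0,0,0],[0.2,0,0,0,0],[0.2,0,0,0,0],[0.2,0,0,0,0]]' 
python3 - <<'E'
from h import *
pose();c=snap("scene","s11.png",(255,175,345,280),7);snap("wrist","w11.png")
E
```

```text
clock: 17.67
position: [0.4963, -0.1178, 0.1235]
ee_rot: [-2.044, -2.386, -0.0]
force: [-1.6, -1.2, -1.0]
width: 0.345
clk 17.67 tcp [ 0.4963 -0.1178  0.1235] jaw yaw 8.84 tilt [ 0.  0. -1.] F [-1.61 -1.17 -0.97] w 0.345 q [-0.18  0.41  0.41  2.02 -0.23  0.76  0.52]
clock: 18.33
position: [0.4963, -0.1178, 0.123]
ee_rot: [-2.044, -2.386, 0.0]
force: [-2.5, 0.2, -0.6]
width: 0.344
clk 18.33 tcp [ 0.4963 -0.1178  0.123 ] jaw yaw 8.84 tilt [-0. -0. -1.] F [-2.5   0.19 -0.58] w 0.344 q [-0.18  0.41  0.41  2.02 -0.23  0.76  0.52]
```

View pics/s11.png

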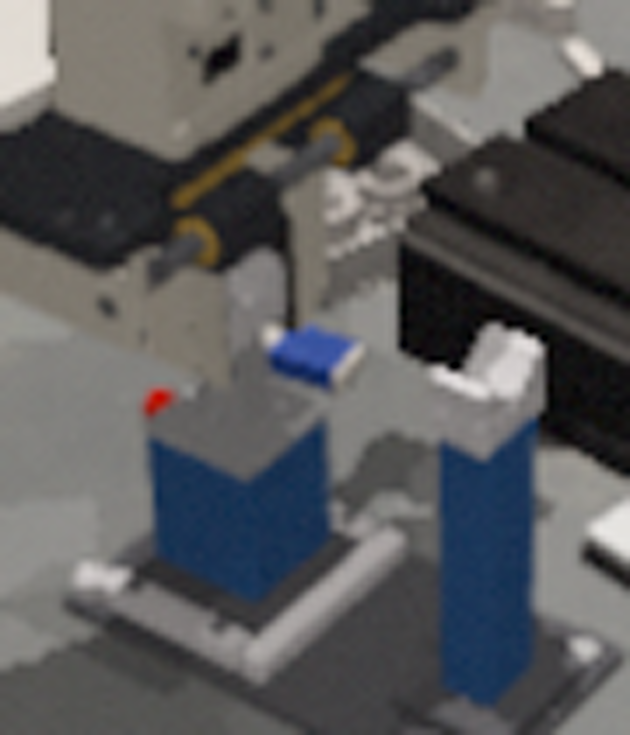

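View pics/w11.png

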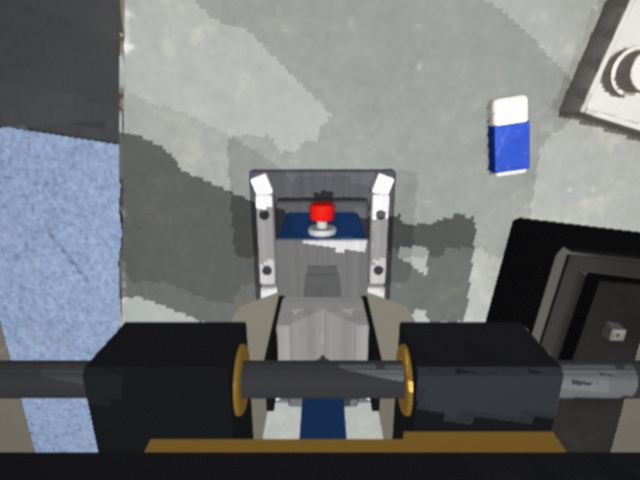

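```bash
python3 - <<'E'
import cv2
im=cv2.imread("pics/full_w11.png")
cv2.imwrite("pics/w11c.png",cv2.resize(im[260:350,260:390],None,fx=6,fy=6,interpolation=cv2.INTER_CUBIC))
E
```

```text
(no output)
```

View pics/w11c.png

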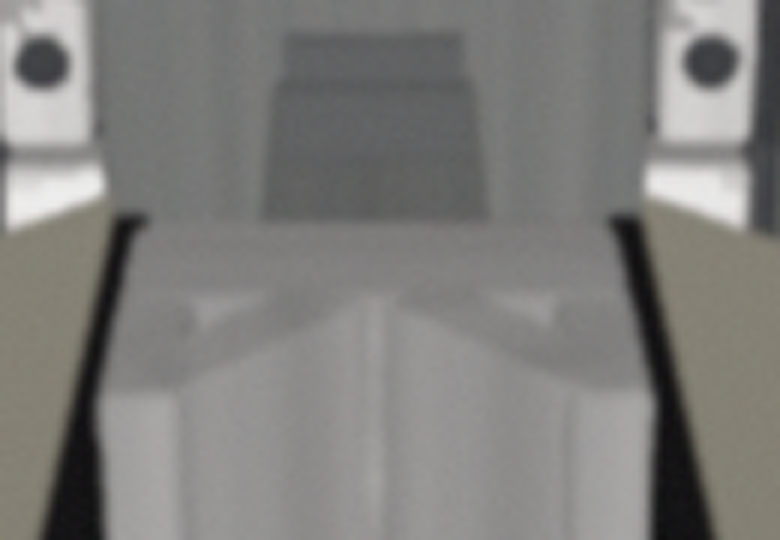

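```bash
python3 - <<'E'
from h import *
c=arm.get_calibration("wrist");pose()
from scipy.optimize import brentq
def zw(l,r,w):
    a=lambda p:np.array(p,float)/6+[260,260]-.4
    f=lambda z:np.linalg.norm(np.diff(cast(c,[a(l),a(r)],z),axis=0))-w
    return brentq(f,0,.25)
for d in(-4,0,4):print("top",zw((100-d,390),(652+d,390),.032),"under",zw((135-d,224),(618+d,224),.032))
E
```

```text
clk 18.43 tcp [ 0.4963 -0.1178  0.123 ] jaw yaw 8.84 tilt [-0. -0. -1.] F [-2.48  0.32 -1.88] w 0.343 q [-0.18  0.41  0.41  2.02 -0.23  0.76  0.52]
top 0.13217135232096078 under 0.10954464528186367
top 0.13408373976247184 under 0.11210500040239478
top 0.13594148756294197 under 0.11458192236233762
```

```bash
python3 -m crank '[[0.2,0,0,0.006,0],[0.2,0,0,0.006,0],[0.2,0,0,0.006,0],[0.2,0,0,0.006,0],[0.2,0,0,0.0025,0],[0.2,0,0,0,0],[0.2,0,0,0,0],[0.2,0,0,0,0]]'
python3 - <<'E'
from h import *
pose()
E
python3 -m crank '[[0.2,0,0,0,0],[0.2,0,0,-0.001,0],[0.2,0,0,-0.001,0],[0.2,0,0,-0.001,0],[0.2,0,0,0,0],[0.2,0,0,0,0],[0.2,0,0,0,0],[0.2,0,0,0,0]]'
python3 - <<'E'
from h import *
pose()
E
```

```text
clock: 19.1
position: [0.4964, -0.1178, 0.1337]
ee_rot: [2.044, 2.386, 0.0]
force: [-2.5, -1.1, -2.7]
width: 0.346
clk 19.1 tcp [ 0.4964 -0.1178  0.1337] jaw yaw 8.84 tilt [ 0. -0. -1.] F [-2.5  -1.08 -2.71] w 0.346 q [-0.19  0.39  0.42  2.01 -0.22  0.78  0.51]
clock: 19.77
position: [0.4964, -0.1179, 0.1325]
ee_rot: [2.044, 2.386, 0.0]
force: [-3.0, -0.7, -1.5]
width: 0.343
clk 19.77 tcp [ 0.4964 -0.1179  0.1325] jaw yaw 8.84 tilt [ 0.  0. -1.] F [-3.05 -0.74 -1.5 ] w 0.343 q [-0.19  0.4   0.42  2.01 -0.22  0.78  0.51]
```

```bash
python3 -m crank '[[0.2,0,0,-0.001,0],[0.2,0,0,-0.001,0],[0.2,0,0,-0.001,0],[0.2,0,0,-0.001,0],[0.2,0,0,0,0],[0.2,0,0,0,0],[0.2,0,0,0,0],[0.2,0,0,0,0]]'
python3 - <<'E'
from h import *
pose()
E
```

```text
clock: 20.43
position: [0.4965, -0.1179, 0.1311]
ee_rot: [2.044, 2.386, 0.0]
force: [-2.8, -0.1, 4.7]
width: 0.347
clk 20.43 tcp [ 0.4965 -0.1179  0.1311] jaw yaw 8.84 tilt [ 0.  0. -1.] F [-2.84 -0.14  4.65] w 0.347 q [-0.19  0.4   0.42  2.01 -0.23  0.78  0.52]
```

```bash
python3 -m crank '[[0.6,0,0,0,0],[0.6,0,0,0,0],[0.6,0,0,0,0],[0.6,0,0,0,0],[0.6,0,0,0.03,0],[0.6,0,0,0.05,0],[0.6,0,0,0.06,0],[0.6,0,0,0.06,0]]'
python3 -m crank '[[0.6,0.007,-0.061,0,0.11],[0.6,0.007,-0.061,0,0.11],[0.6,0.007,-0.061,0,0.11],[0.6,0.007,-0.061,0,0.11],[0.6,0.007,-0.061,0,0.11],[0.6,0.007,-0.061,0,0.11],[0.6,0.007,-0.061,0,0.11],[0.6,0.007,-0.061,0,0.11]]'
python3 -m crank '[[0.6,0.008,-0.061,0,0.11],[0.6,0.008,-0.061,0,0.11],[0.6,0.008,-0.06,0,0.107],[0.6,0,0,0,0],[0.6,0,0,0,0],[0.6,0,0,0,0],[0.6,0,0,0,0],[0.6,0,0,0,0]]'
python3 - <<'E'
from h import *
pose();snap("wrist","w12.png");snap("scene","s12.png",(255,185,345,300),7);snap("top","t12.png",(240,215,340,300),8)
E
```

```text
clock: 21.1
position: [0.4963, -0.1179, 0.2116]
ee_rot: [-2.044, -2.386, 0.001]
force: [1.2, -0.3, -0.8]
width: 0.601
clock: 21.77
position: [0.5191, -0.3143, 0.2108]
ee_rot: [0.761, 3.048, 0.0]
force: [-0.6, 0.2, 0.7]
width: 0.599
clock: 22.43
position: [0.5289, -0.3845, 0.211]
ee_rot: [0.238, 3.132, 0.001]
force: [-0.0, -0.3, 0.6]
width: 0.604
clk 22.43 tcp [ 0.5289 -0.3845  0.211 ] jaw yaw 81.31 tilt [ 0.     0.001 -1.   ] F [-0.04 -0.25  0.58] w 0.604 q [ 0.4   0.51  0.22  1.55 -0.12  1.09  2.07]
```

View pics/w12.png

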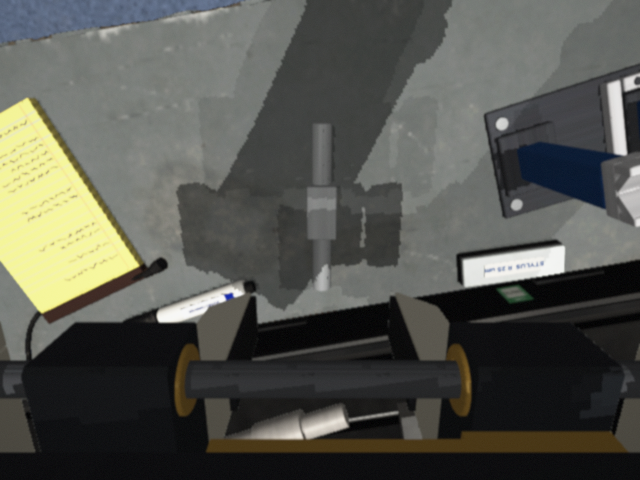

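View pics/s12.png

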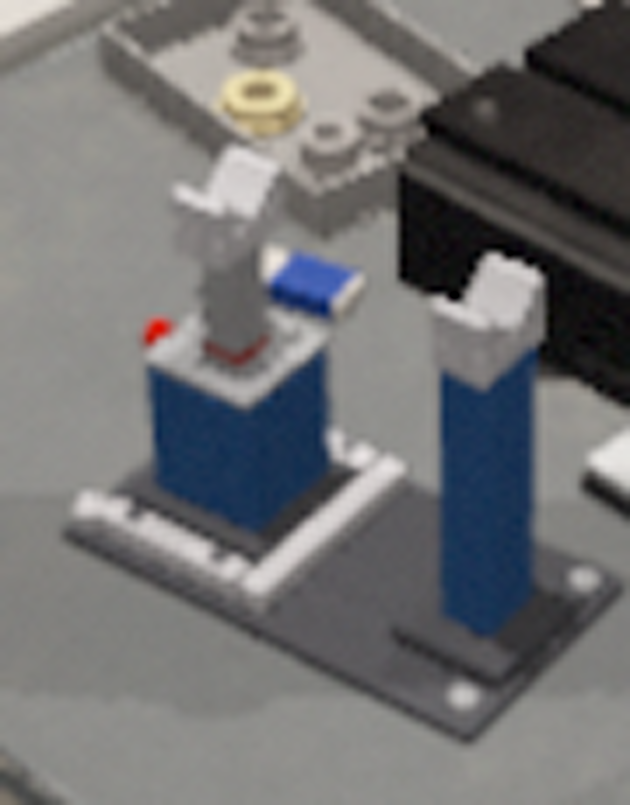

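View pics/t12.png

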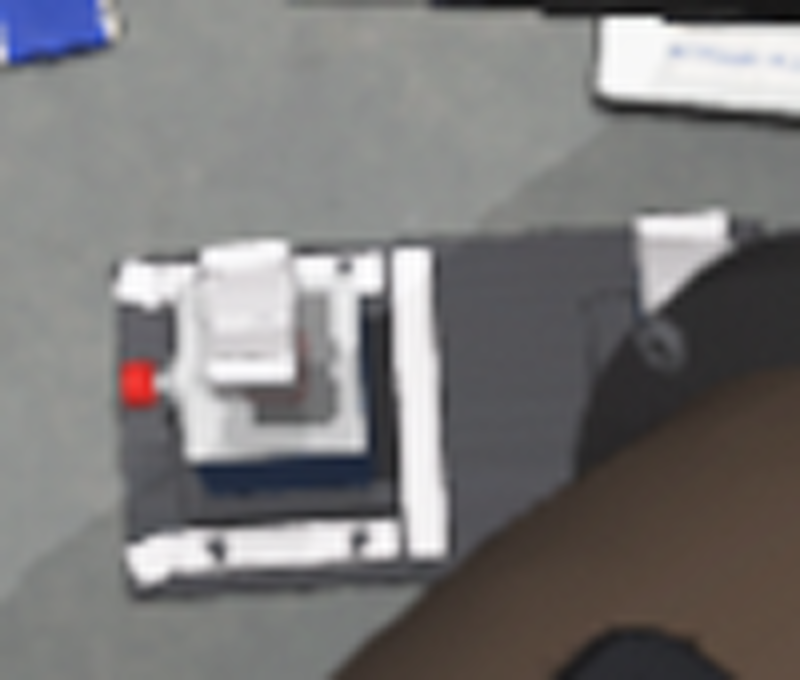

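```bash
python3 - <<'E'
from h import *
np.set_printoptions(suppress=True,precision=4)
t=arm.get_calibration("top");c=arm.get_calibration("wrist")
O=np.array([.5044,-.1667,0]);th=np.radians(8.8);Rb=np.array([[np.cos(th),-np.sin(th),0],[np.sin(th),np.cos(th),0],[0,0,1]])
a=lambda L:np.array(L,float)/8+[240,215]-.44
H=(cast(t,a([[200,247],[290,241],[298,383],[209,389]]),.145)-O)@Rb;print("head",H,H.mean(0))
V=(cast(t,a([[637,215],[727,210],[736,350],[648,358]]),.145)-O)@Rb;print("fixed",V.mean(0))
im=cv2.imread("pics/full_w12.png");cv2.imwrite("pics/w12c.png",cv2.resize(im[110:305,290:355],None,fx=4,fy=3,interpolation=cv2.INTER_CUBIC))
A=cast(c,[[307,186.5],[336.5,186.5],[336.5,239],[307,239]],.024);print(A,A.mean(0),[np.linalg.norm(A[i]-A[i-1]) for i in range(4)])
E=cast(c,[[322,124],[322.5,290]],.020);d=E[0]-E[1];print(E.mean(0),np.linalg.norm(d),np.degrees(np.arctan2(-d[1],-d[0])))
pose()
E
```

```text
head [[ 0.0156  0.0615  0.145 ]
 [ 0.0157  0.0408  0.145 ]
 [-0.0176  0.0405  0.145 ]
 [-0.0177  0.0609  0.145 ]] [-0.001   0.0509  0.145 ]
fixed [ 0.0001 -0.0498  0.145 ]
[[ 0.504  -0.3932  0.024 ]
 [ 0.5076 -0.3703  0.024 ]
 [ 0.5505 -0.3764  0.024 ]
 [ 0.5468 -0.4003  0.024 ]] [ 0.5272 -0.3851  0.024 ] [np.float64(0.04338420032041301), np.float64(0.023234665735123283), np.float64(0.043381660981183144), np.float64(0.024175362042659215)]
[ 0.5274 -0.3847  0.02  ] 0.1381227654279132 -8.601895794060134
clk 22.58 tcp [ 0.5287 -0.385   0.2111] jaw yaw 81.31 tilt [ 0.  0. -1.] F [-0.45  0.58  0.21] w 0.601 q [ 0.4   0.51  0.22  1.55 -0.12  1.09  2.07]
```

View pics/w12c.png

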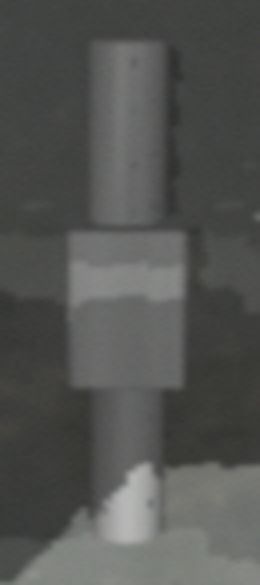

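```bash
python3 -m crank '[[0.6,-0.002,-0.001,-0.07,0.001],[0.6,0,0,-0.09,0],[0.6,0,0,-0.09,0],[0.6,0,0,-0.09,0],[0.6,0,0,-0.08,0],[0.6,0,0,-0.04,0],[0.6,0,0,-0.016,0],[0.6,0,0,0,0]]' 30
python3 - <<'E'
from h import *
pose()
E
python3 -m crank '[[0.6,0,0,0,0],[0.1,0,0,0,0],[0.1,0,0,0,0],[0.1,0,0,0,0],[0.1,0,0,0,0],[0.1,0,0,0,0],[0.1,0,0,0,0],[0.1,0,0,0,0]]' 40
python3 - <<'E'
from h import *
pose()
E
```

```text
clock: 23.25
position: [0.5269, -0.3853, 0.0194]
ee_rot: [-0.237, -3.13, -0.002]
force: [0.4, -0.2, 0.6]
width: 0.6
clk 23.25 tcp [ 0.5269 -0.3853  0.0194] jaw yaw 81.33 tilt [-0.002  0.002 -1.   ] F [ 0.43 -0.2   0.58] w 0.6 q [ 0.44  0.72  0.17  1.71 -0.17  0.73  2.11]
clock: 23.92
position: [0.5278, -0.3862, 0.0208]
ee_rot: [0.238, 3.132, 0.0]
force: [-0.6, 1.4, 3.6]
width: 0.262
clk 23.92 tcp [ 0.5278 -0.3862  0.0208] jaw yaw 81.32 tilt [ 0.  0. -1.] F [-0.57  1.39  3.62] w 0.262 q [ 0.44  0.72  0.17  1.71 -0.17  0.73  2.11]
```

```bash
python3 -m crank '[[0.1,0,0,0.03,0],[0.1,0,0,0.08,0],[0.1,0,0,0.09,0],[0.1,0,0,0.09,0],[0.1,0,0,0.09,0],[0.1,0,0,0.05,0],[0.1,0,0,0.026,0],[0.1,0,0,0,0]]'
python3 -m crank '[[0.1,-0.0053,0.05,0,-0.11],[0.1,-0.0053,0.05,0,-0.11],[0.1,-0.0053,0.05,0,-0.11],[0.1,-0.0053,0.05,0,-0.11],[0.1,-0.0053,0.05,0,-0.11],[0.1,-0.0053,0.05,0,-0.11],[0.1,-0.0053,0.05,0,-0.11],[0.1,-0.0053,0.05,0,-0.11]]'
python3 -m crank '[[0.1,-0.0053,0.05,0,-0.11],[0.1,-0.0053,0.05,0,-0.11],[0.1,-0.0053,0.05,0,-0.109],[0.1,0,0,0,0],[0.1,0,0,0,0],[0.1,0,0,0,0],[0.1,0,0,0,0],[0.1,0,0,0,0]]'
python3 - <<'E'
from h import *
pose();snap("wrist","w13.png");snap("scene","s13.png",(255,175,345,290),7);snap("top","t13.png",(240,215,340,300),8)
E
```

```text
clock: 24.58
position: [0.5283, -0.387, 0.2056]
ee_rot: [0.238, 3.129, -0.003]
force: [-0.6, 0.5, -3.3]
width: 0.259
clock: 25.25
position: [0.5092, -0.2248, 0.2008]
ee_rot: [-1.612, -2.692, 0.002]
force: [0.5, 0.2, -2.9]
width: 0.256
clock: 25.92
position: [0.5039, -0.1673, 0.2025]
ee_rot: [-2.046, -2.384, 0.001]
force: [0.1, -0.7, -2.4]
width: 0.258
clk 25.92 tcp [ 0.5039 -0.1673  0.2025] jaw yaw 8.74 tilt [-0.001 -0.    -1.   ] F [ 0.14 -0.66 -2.44] w 0.258 q [-0.16  0.34  0.5   1.89 -0.2   0.96  0.58]
```

View pics/w13.png

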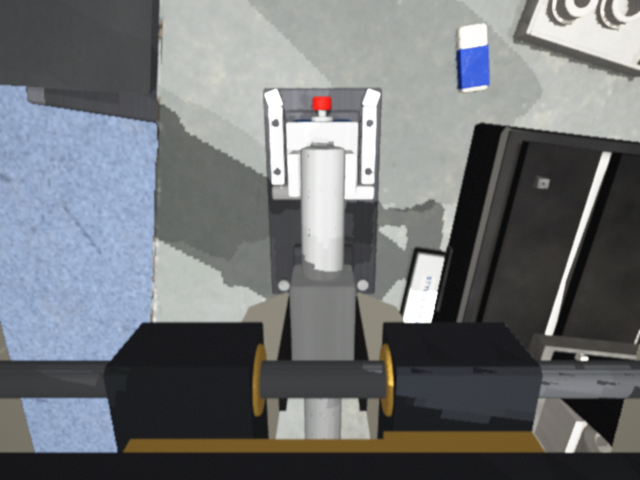

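View pics/s13.png

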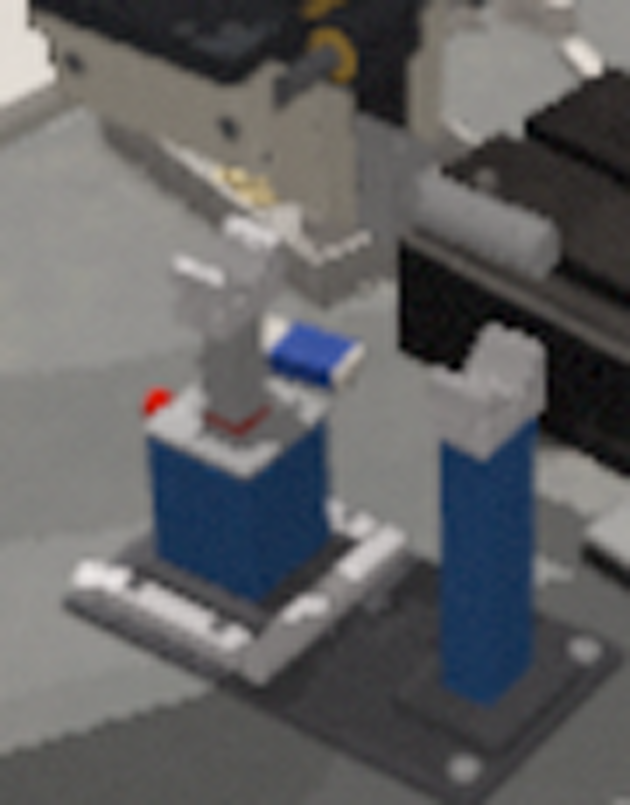

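View pics/t13.png

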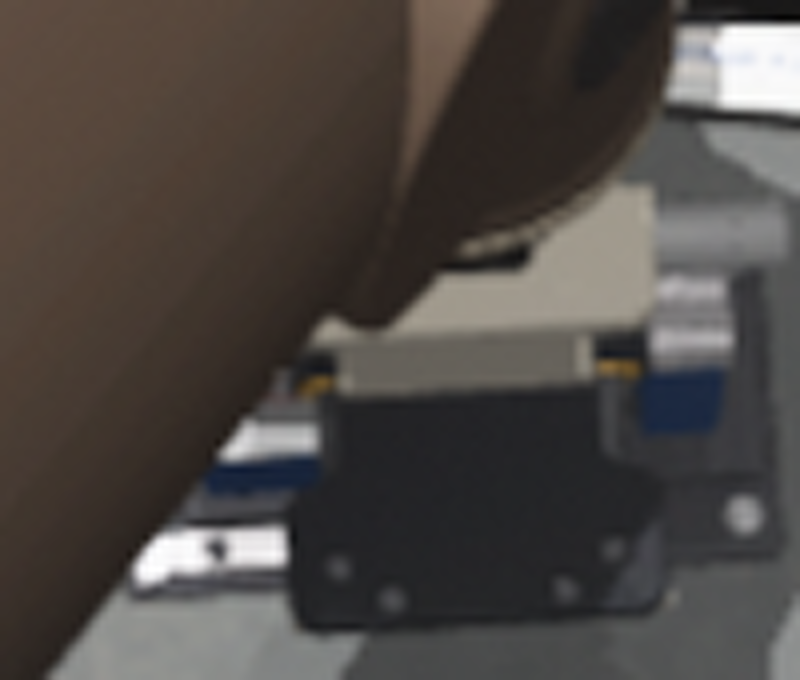

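```bash
python3 - <<'E'
from h import *
np.set_printoptions(suppress=True,precision=4)
t=arm.get_calibration("top");c=arm.get_calibration("wrist")
O=np.array([.5044,-.1667,0]);th=np.radians(8.8);Rb=np.array([[np.cos(th),-np.sin(th),0],[np.sin(th),np.cos(th),0],[0,0,1]])
print("end +y (70)",(cast(c,[[323,147.5]],.202)-O)@Rb,"shoulder (22)",(cast(c,[[322,268]],.206)-O)@Rb)
a=lambda L:np.array(L,float)/8+[240,215]-.44
print("end -y(-70)",(cast(t,a([[786,202],[792,262]]),.194)-O)@Rb)
print("tcp",(arm.observe()["position"]-O)@Rb)
E
```

```text
end +y (70) [[0.0003 0.0711 0.202 ]] shoulder (22) [[-0.0001  0.0299  0.206 ]]
end -y(-70) [[ 0.0066 -0.0711  0.194 ]
 [-0.0069 -0.0715  0.194 ]]
tcp [-0.0003 -0.0002  0.2028]
```

```bash
python3 -m crank '[[0.1,0,0,-0.03,0],[0.1,0,0,-0.04,0],[0.1,0,0,-0.03,0],[0.1,0,0,-0.01,0],[0.1,0,0,-0.005,0],[0.1,0,0,0,0],[0.1,0,0,0,0],[0.1,0,0,0,0]]'
python3 - <<'E'
from h import *
pose()
E
python3 -m crank '[[0.1,0,0,-0.003,0],[0.1,0,0,-0.003,0],[0.1,0,0,-0.002,0],[0.1,0,0,0,0],[0.1,0,0,0,0],[0.1,0,0,0,0],[0.1,0,0,0,0],[0.1,0,0,0,0]]'
python3 - <<'E'
from h import *
pose();snap("scene","s14.png",(255,185,345,270),7)
E
```

```text
clock: 26.73
position: [0.5048, -0.1665, 0.1576]
ee_rot: [2.044, 2.384, 0.001]
force: [0.6, 0.1, -2.6]
width: 0.257
clk 26.73 tcp [ 0.5048 -0.1665  0.1576] jaw yaw 8.78 tilt [ 0.001 -0.    -1.   ] F [ 0.56  0.07 -2.57] w 0.257 q [-0.14  0.4   0.48  1.94 -0.24  0.86  0.62]
clock: 27.4
position: [0.5043, -0.1662, 0.1537]
ee_rot: [2.045, 2.385, 0.0]
force: [-0.2, 1.1, -2.4]
width: 0.259
clk 27.4 tcp [ 0.5043 -0.1662  0.1537] jaw yaw 8.78 tilt [ 0. -0. -1.] F [-0.23  1.07 -2.39] w 0.259 q [-0.14  0.4   0.48  1.94 -0.24  0.85  0.62]
```

View pics/s14.png

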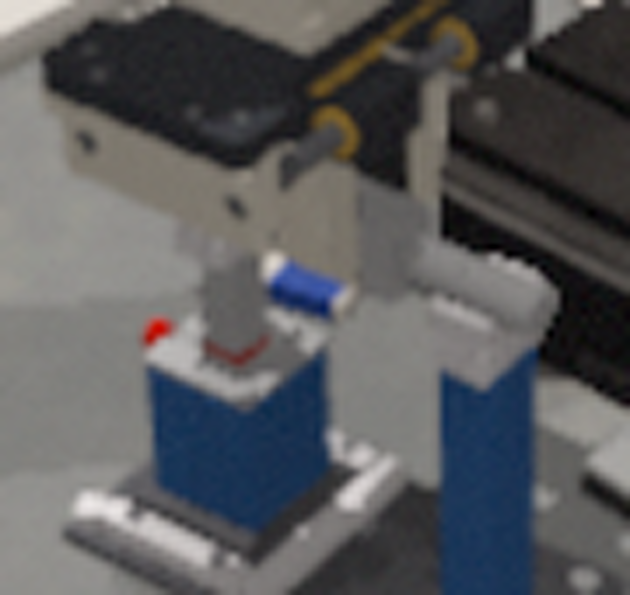

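Nearly seated; lower gently until contact.

```bash
python3 -m crank '[[0.1,0,0,-0.001,0],[0.1,0,0,-0.001,0],[0.1,0,0,0,0],[0.1,0,0,0,0],[0.1,0,0,0,0],[0.1,0,0,0,0],[0.1,0,0,0,0],[0.1,0,0,0,0]]'
python3 - <<'E'
from h import *
pose()
E
python3 -m crank '[[0.1,0,0,-0.001,0],[0.1,0,0,-0.001,0],[0.1,0,0,0,0],[0.1,0,0,0,0],[0.1,0,0,0,0],[0.1,0,0,0,0],[0.1,0,0,0,0],[0.1,0,0,0,0]]'
python3 - <<'E'
from h import *
pose()
E
```

```text
clock: 28.12
position: [0.5042, -0.1663, 0.1531]
ee_rot: [2.045, 2.385, 0.0]
force: [-3.3, 0.4, 5.5]
width: 0.252
clk 28.12 tcp [ 0.5042 -0.1663  0.1531] jaw yaw 8.77 tilt [ 0.  0. -1.] F [-3.32  0.44  5.54] w 0.252 q [-0.14  0.4   0.48  1.94 -0.24  0.85  0.62]
clock: 28.78
position: [0.5043, -0.1663, 0.1529]
ee_rot: [2.045, 2.385, 0.001]
force: [-6.4, 2.4, 13.8]
width: 0.253
clk 28.78 tcp [ 0.5043 -0.1663  0.1529] jaw yaw 8.77 tilt [ 0.  0. -1.] F [-6.43  2.38 13.83] w 0.253 q [-0.14  0.4   0.48  1.94 -0.24  0.85  0.62]
```

```bash
python3 -m crank '[[0.1,-0.001,0,0.001,0],[0.1,0,0,0,0],[0.45,0,0,0,0],[0.45,0,0,0,0],[0.45,0,0,0,0],[0.45,0,0,0,0],[0.45,0,0,0,0],[0.45,0,0,0,0]]'
python3 - <<'E'
from h import *
pose()
E
python3 -m crank '[[0.45,0,0,0.02,0],[0.45,0,0,0.04,0],[0.45,0,0,0.06,0],[0.45,0,0,0.09,0],[0.45,0,0,0.09,0],[0.45,0,0,0.05,0],[0.45,0,0,0,0],[0.45,0,0,0,0]]'
python3 - <<'E'
from h import *
pose();snap("wrist","w15.png");snap("scene","s15.png",(255,185,345,285),7)
E
```

```text
clock: 29.45
position: [0.504, -0.1662, 0.1524]
ee_rot: [2.045, 2.385, -0.0]
force: [0.1, -0.2, -0.0]
width: 0.45
clk 29.45 tcp [ 0.504  -0.1662  0.1524] jaw yaw 8.79 tilt [ 0. -0. -1.] F [ 0.09 -0.22 -0.04] w 0.45 q [-0.14  0.4   0.48  1.94 -0.24  0.85  0.62]
clock: 30.12
position: [0.5045, -0.1665, 0.2941]
ee_rot: [2.043, 2.383, 0.003]
force: [-0.2, -0.3, -0.6]
width: 0.449
clk 30.12 tcp [ 0.5045 -0.1665  0.2941] jaw yaw 8.78 tilt [ 0.003 -0.    -1.   ] F [-0.17 -0.35 -0.64] w 0.449 q [-0.2   0.25  0.53  1.76 -0.14  1.17  0.52]
```

View pics/w15.png

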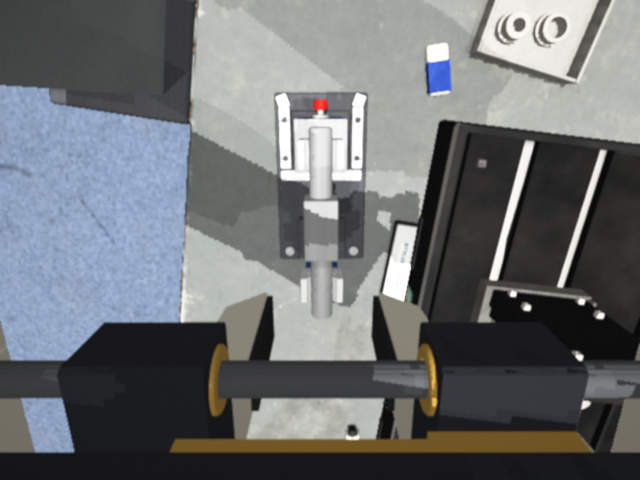

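View pics/s15.png

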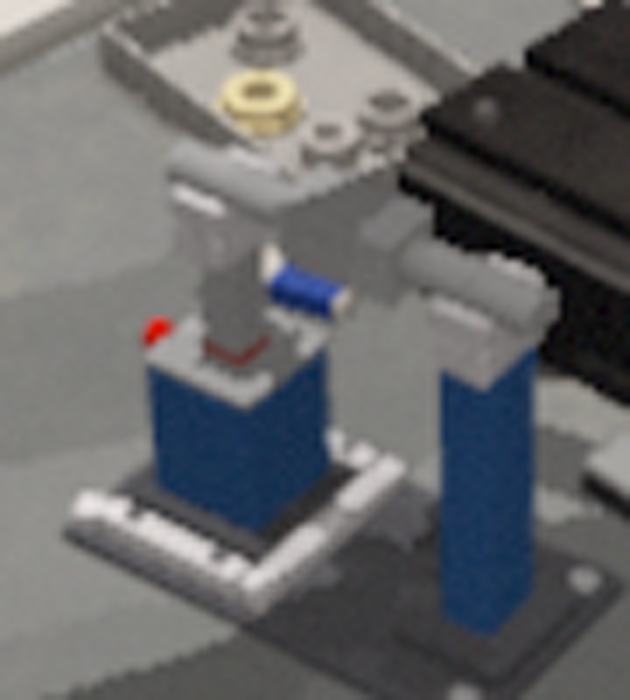

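```bash
python3 -m crank '[[0.45,-0.03,0.09,0,0],[0.45,-0.03,0.09,0,0],[0.45,-0.03,0.09,0,0],[0.45,-0.03,0.09,0,0],[0.45,-0.03,0.09,0,0],[0.45,-0.03,0.09,0,0],[0.45,-0.03,0.09,0,0],[0.45,0,0,0,0]]'
python3 - <<'E'
from h import *
pose();snap("top","t16.png",(240,215,340,300),8)
E
```

```text
clock: 30.88
position: [0.4168, 0.0924, 0.2912]
ee_rot: [-2.032, -2.392, 0.002]
force: [0.5, -0.4, -0.2]
width: 0.45
clk 30.88 tcp [0.4168 0.0924 0.2912] jaw yaw 9.29 tilt [-0.003  0.001 -1.   ] F [ 0.54 -0.35 -0.19] w 0.45 q [-0.63  0.05  0.31  1.97 -0.02  1.13 -0.15]
```

View pics/t16.png

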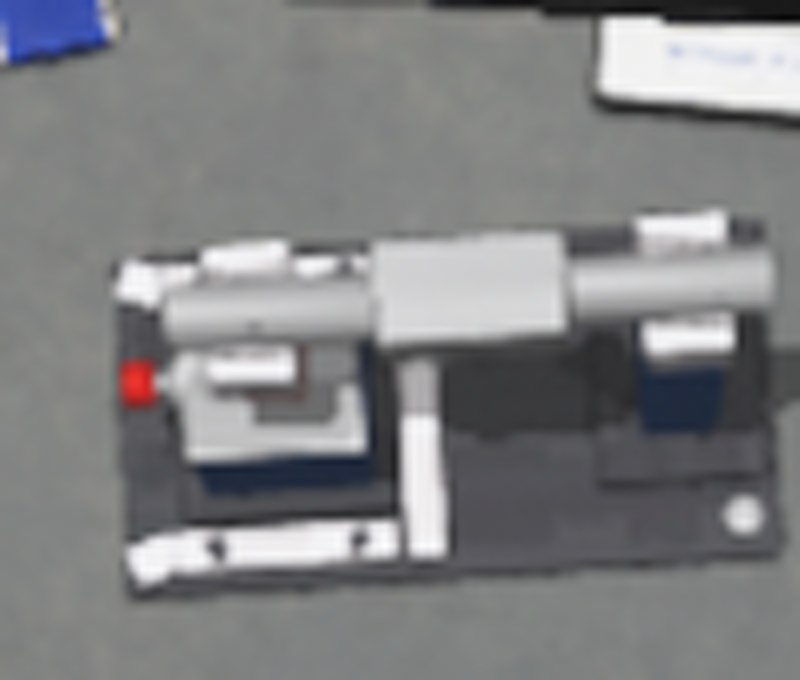

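```bash
python3 - <<'E'
from h import *
np.set_printoptions(suppress=True,precision=4)
t=arm.get_calibration("top")
O=np.array([.5044,-.1667,0]);th=np.radians(8.8);Rb=np.array([[np.cos(th),-np.sin(th),0],[np.sin(th),np.cos(th),0],[0,0,1]])
a=lambda L:np.array(L,float)/8+[240,215]-.44
f=lambda L,z:((cast(t,a(L),z)-O)@Rb*1000).round(1)
print("square",f([[372,242],[562,232],[568,330],[378,343]],.156),f([[372,242],[562,232],[568,330],[378,343]],.156).mean(0))
print("ends",f([[165,312],[773,278]],.1443))
print("head",f([[202,247],[290,240],[298,383],[209,388]],.145).mean(0),"fixed",f([[636,217],[726,210],[735,350],[646,358]],.145).mean(0))
E
```

```text
square [[ 11.8  21.5 156. ]
 [ 11.5 -21.8 156. ]
 [-11.4 -21.8 156. ]
 [-11.7  21.3 156. ]] [  0.05  -0.2  156.  ]
ends [[  1.   70.3 144.3]
 [  0.2 -69.7 144.3]]
head [ -0.875  50.825 145.   ] fixed [  0.05 -49.55 145.  ]
```

```bash
python3 -c "
from cell import arm
print(arm.sign_off())"
```

```text
the job is handed in; nothing more can be done
None
```

The job is done and handed in at about 31 s of the 70 s allowed. `sign_off` gives no verdict.

- **Prop:** I carried it by its housing into the pocket, red knob facing outward, and slid it against the stop with the column low. It started on notch 1. A second push of about 13 N moved the tool less than 1 mm, so I take it as fully home.
- **Column:** I took the prop by its head, raised the column 32 mm and let it sink onto the pawl. The tool stopped 29.7 mm above its start with an upward force of 4.7 N. The red ring was just out of the housing, which means notch 4.
- **Arbor:** It is laid in the two Vs, and the tool met resistance at the expected height. In the last top view the square's centre is within 0.3 mm of midway between the Vs. The ends read +70.3 and −69.7 mm, assuming the arbor lies level.
- **Bystanders:** I did not touch the marker, the eraser or the stylus case.

Two checks disagreed slightly:

- **Prop position:** The camera views place the prop 0.4 to 0.8 mm short of home along the groove. They also show its head about 0.9 mm to one side of the fixed V line. The pocket's play is about 2 mm each way and the calibration is good to about 2 mm, and the push showed no movement.
- **Scene camera:** It read 3 to 4 mm off on the base itself, so I relied on the top and wrist views.

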